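# Strip an opened flow cell for cleaning

## Robot

A 6-joint arm with a two-finger parallel gripper is mounted at the origin on the work surface. World frame = base frame: x ahead of the robot, y to its left, z up, the work surface at z = 0. Lengths are in m, angles in rad, forces in N, time in s.
With the tool pointing down it reaches from about 0.225 to 0.875 m from the base axis. Payload 3.4 kg.
Tool frame: the origin (TCP) lies at the very end of the fingers, on their centre line; the grasp point (between the pads) lies 19 mm behind it; z points along the fingers, y is the direction in which the jaws open and shut (so a half turn about z gives the same grasp; the last joint's range is limited). The gripper opens to 85 mm and grips with 20 to 120 N. Pads are 22 mm wide; open, the fingers measure 114 mm over their backs; the gripper's body (76 mm by 85 mm) begins 54 mm behind the grasp point. The pads swing forward as they close: fully open they stand 13 mm farther back than shut.
Start: joints at [1.109, 0.276, 1.505, -0, 1.361, -0.121], TCP at [0.192, 0.542, 0.199] pointing down, gripper open.
Joint ranges: [-2.89, 2.89], [-0.75, 2.08], [0.22, 2.7], [-1.18, 4.32], [0.11, 2.71], [-2.7, 2.7]. Speed limits (rad/s): [2.57, 2.57, 3.14, 3.14, 3.14, 3.14].

## Interface

Orientations are given as a unit quaternion [w, x, y, z].
In Python, from rig import telemetry, imaging, manip, finder gives the robot as it stands.
- The arm moves only by the tool arm_command, never from a script. Its argument "steps" is a list of rows, each a list of 3 entries, a list of its own where there are three numbers: the turn, a rotation vector about the world's x, y, z in rad, then the shift along the world's x, y, z in mm, then the closure in counts, from 0 (fully open) to 255 (shut). In form: [[[rx, ry, rz], [dx, dy, dz], grip], ...]. A call has 1 to 20 rows; each row shifts and turns the commanded pose from where the row before left it; what a row does not reach is not made up. A row lasts 1/8 s, in which the tool goes at most 62.5 mm and 10.7 degrees, less where a joint would pass 70% of its speed; a pose out of reach is approached as far as the arm can. A call is refused whole if a number of a shift passes 62.5 or a number of a turn 0.188, either way. A call with a gripper value outside its range is refused whole. The fingers move at their own pace and stop on an object; "newtons" is the grip in N (left out, the last holds). Time passes only in rows, so rows that do not move let the fingers close. It gives the time, the measured TCP pose, the force and the opening at its end, in the units of the state.
- telemetry.get_state(): the state, without advancing time (a new reading comes with each control period).
- imaging.get_image(name): name is "scene" or "top" or "wrist"; returns the picture (400x640x3 uint8, blue, green, red); there is no depth.
- imaging.camera_params(name): a dict with "intrinsics" (3x3 intrinsics, pixels), "D" ([k1, k2, p1, p2, k3] as OpenCV has them; the pictures are not rectified), "R" (3x3) and "t" (3): a world point X has camera coordinates R X + t. Camera axes: x right, y down, z forward; pixel columns grow to the right and rows downward; lengths in m; the calibration is good to about 2 mm. A picture is of the moment at which its call begins: read the wrist's pose just before it. camera_params takes no time and is no camera call; for the wrist camera it gives the pose at the moment of the call.
- manip.sign_off(): hands the job in, once; it reports no verdict.
Trained networks look in the newest picture that a camera, given by its name, has taken for a name from the list of things; names that differ only in an ending like _2 or _b are one class to them, and where a whole thing is asked for, a point or a joint stands for the part that bears it (a point fixed in the world has none). Each returns a list of dicts, best first, with "score" (0 to 1); they miss things now and then, are a little off and sometimes report something else, mostly with a low value. They report only what shows in the picture. A call takes as long as a camera call. They do not tell look-alikes from the thing itself.
- finder.cut_out(camera, thing): "pixels" (400x640 bool, what is visible of it) and "extent" ([left, top, width, height] in pixels, round what is visible of it).
The state is a dict: "clock": time; "qpos": joint angles; "qd": joint speeds; "effort": joint torques, N m; "position": TCP position; "ee_rot": TCP orientation; "contact_force": force on the tool from outside, world axes, zero at the start; "moment": the same for the moment, N m; "width": finger opening in m.
Only numpy, scipy, OpenCV 4.12 (cv2) and the standard library are available. Lean on these libraries where they do the work, as an engineer would, in place of code of your own. Each camera call takes 0.05 s, during which the arm holds its last target.

## Task

Take the opened flow cell apart from the top down and set each piece flat, the same side up, in the middle of its own place: the round steel pressure block in the clear part of the bolt tray, the copper current collector on the brown polishing pad, the black graphite plate on the balance pan, and the white flow frame in the blue rinse tray. Set each piece down rather than dropping it, and leave the jar and the loose end plate where they are.

Things in the scene. Friction and masses are not known exactly. Their poses are not given: they have to be found in the camera images.
- block_mid (a point): Steel pressure block: plain round disc 38 mm in diameter, 22 mm high, about 0.19 kg; the top piece of the stack, resting on the copper collector. Point at its centre, half-way up (11 mm above its underside); z up.
- copper_mid (a point): Copper current collector: orange-brown metal plate 46 x 46 mm and 12 mm thick, about 0.24 kg, second in the stack, resting on the graphite plate. A terminal tab 18 mm wide and 5 mm thick, level with its top, sticks out of one edge to 50 mm from the centre along its +x; grip it by the two plain sides across y (46 mm). Point at the centre of the square, half-way up (6 mm above its underside); z up.
- graphite_mid (a point): Graphite plate: black, square, 56 x 56 mm and 14 mm thick, about 0.08 kg, third in the stack, resting on the flow frame. Point at its centre, half-way up (7 mm above its underside); axes along its sides, z up.
- frame_mid (a point): White plastic flow frame: 90 mm along its x, 64 mm along its y, 16 mm thick, about 0.11 kg, with two hose barbs standing 11 mm above its top at 37.5 mm either side of centre along x; grip it across y (64 mm). Lowest loose piece of the stack, resting on the cell's bottom end plate, a square dark grey aluminium plate 110 x 110 x 14 mm that is fixed to the bench. Point at its centre, half-way up its thickness (8 mm above its underside); z up.
- tray_spot (a point): Place for the pressure block: shallow steel tray, 114 mm along x and 150 mm along y, with four dark bolts lying (fixed) at its +y end. Point on the tray's floor (3 mm above the bench) in the middle of the clear part: 57 mm from the x walls' outsides, 55 mm from the -y wall's outside, 50 mm or more from the bolts. Walls reach 9 mm above the floor, bolts 13 mm. z up.
- pad (a point): Place for the copper collector: brown cloth disc 104 mm in diameter on a clear glass plate 120 x 120 mm, lying on the bench. Point at the centre of the cloth's upper face, 8 mm above the bench; axes along the glass's sides, z up.
- pan (a point): Place for the graphite plate: round steel pan, 104 mm in diameter, of a small grey balance, its face 43 mm above the bench. Point at the centre of the pan's upper face; the balance reaches 65 mm to +x, 90 mm to -x (display side) and 63 mm to either side in y, everywhere lower than the pan; z up.
- rinse_spot (a point): Place for the flow frame: blue open plastic tray, 168 mm along x, 140 mm along y, walls 3 mm thick reaching 11 mm above its inner floor. Point at the centre of the inner floor, 3 mm above the bench; z up.
- jar: Bystander: closed glass jar with a white lid, 68 mm in diameter, 85 mm high, standing on the bench. Origin at the centre of its underside. To be left alone.
- end_plate: Bystander: the cell's top end plate, already taken off, dark grey aluminium, 110 x 110 x 14 mm with a brass boss (6 mm high) in the middle, lying loose on the bench. Origin at the centre of its underside. To be left alone.
Not all that is in view belongs to the job. There is more than one size of the part that bears frame_mid; the job needs the middle-sized.

How it is judged:
On the way, in this order (a step that is already met when the one before it is completed fails the run):
1. the steel pressure block stands in the clear part of the bolt tray (horizontal distance between block_mid and tray_spot below 0.015 m and z of block_mid in the frame of tray_spot between 0.007 and 0.015 m and angle between block_mid's own z axis and vertical below 0.1 rad), for 0.2 s.
2. the copper collector lies on the polishing pad (horizontal distance between copper_mid and pad below 0.015 m and z of copper_mid in the frame of pad between 0.002 and 0.01 m and angle between copper_mid's own z axis and vertical below 0.1 rad), for 0.2 s.
3. the graphite plate lies on the balance pan (horizontal distance between graphite_mid and pan below 0.012 m and z of graphite_mid in the frame of pan between 0.003 and 0.011 m and angle between graphite_mid's own z axis and vertical below 0.1 rad), for 0.2 s.
4. the white flow frame lies in the rinse tray (horizontal distance between frame_mid and rinse_spot below 0.015 m and z of frame_mid in the frame of rinse_spot between 0.004 and 0.012 m and angle between frame_mid's own z axis and vertical below 0.1 rad), for 0.2 s.
At the end, for the whole second after the job is handed in: All four pieces released, at rest, flat (under 0.1 rad) and same side up on their places (height within 4 mm), centred within 15 mm: block in the tray's clear part, copper on the pad, frame in the rinse tray; graphite within 12 mm of the pan's middle (all of step 1 and all of step 2 and all of step 3 and all of step 4 and linear speed of each of block, copper, graphite, frame below 0.02 m/s); the robot touches nothing.
It fails at once if the jar is moved by more than 20 mm (distance of jar from where it was at the start of the episode above 0.02 m).
It fails at once if the loose end plate is moved by more than 20 mm (distance of end_plate from where it was at the start of the episode above 0.02 m).
It fails at once if a piece is let fall from more than 12 mm above its place ((contact force between block and anything else below 0.01 N and horizontal distance between block_mid and tray_spot below 0.06 m and z of block_mid in the frame of tray_spot above 0.023 m) or (contact force between copper and anything else below 0.01 N and horizontal distance between copper_mid and pad below 0.06 m and z of copper_mid in the frame of pad above 0.018 m) or (contact force between graphite and anything else below 0.01 N and horizontal distance between graphite_mid and pan below 0.06 m and z of graphite_mid in the frame of pan above 0.019 m) or (contact force between frame and anything else below 0.01 N and horizontal distance between frame_mid and rinse_spot below 0.06 m and z of frame_mid in the frame of rinse_spot above 0.02 m)).
It also fails if it takes over 138 s, if anything falls off the work surface, if the arm or the gripper's body presses on something with over 40 N, if the wrist force passes 120 N, or if a joint passes its speed limit or range.

## Working session

There is one attempt and no reset: what is moved stays moved. The work goes in short steps, Python scripts to look and compute and a tool call to move; the robot and the scene stay as the last step left them, time stands still between calls to the robot, and variables do not carry over. Pictures are saved under pics/ and viewed, and the job is handed in when it is done.

Besides the shell and the picture viewer there is one more tool, called after "Request:" in YAML: its name, and indented under it one key for each argument. arm_command: Moves the arm, as the interface text tells. Its arguments: {"type":"object","properties":{"steps":{"type":"array"},"newtons":{"type":"number"}},"required":["steps"]}

```bash
ls; mkdir -p pics; python3 - <<'E'
from rig import telemetry, imaging, manip, finder
import cv2
s=telemetry.get_state(); print(s)
for n in ["scene","top"]:
    im=imaging.get_image(n); cv2.imwrite(f"pics/{n}0.png",im)
    p=imaging.camera_params(n); print(n,p)
print(imaging.camera_params("wrist"))
E
```

```text
pics
{'clock': 0.0, 'qpos': array([ 1.10901793e+00,  2.76558706e-01,  1.50614824e+00, -2.54825316e-05,
        1.36069041e+00, -1.20990641e-01]), 'qd': array([ 1.53382433e-04, -3.60214621e-04, -4.27392065e-04,  5.14072745e-04,
       -3.19895979e-05,  1.40331778e-03]), 'effort': array([-2.62001377e-03, -4.16767466e+01, -2.45803696e+01, -5.28885539e-04,
        1.09200308e-02,  7.49670448e-06]), 'position': array([0.19192423, 0.54139245, 0.19815444]), 'ee_rot': array([-2.47292940e-04,  1.69567835e-01,  9.85518105e-01, -8.67894205e-04]), 'contact_force': array([ 0.14388605, -0.57323865,  0.47911887]), 'moment': array([-0.04899396,  0.01499723,  0.00917324]), 'width': 0.0858063800119343}
scene {'intrinsics': array([[470.13750666,   0.        , 318.70748579],
       [  0.        , 470.13750666, 201.12913811],
       [  0.        ,   0.        ,   1.        ]]), 'D': array([-0.07494654,  0.        ,  0.        ,  0.        ,  0.        ]), 'R': array([[-0.37819904,  0.92569788, -0.00699488],
       [ 0.71749346,  0.28834463, -0.63408242],
       [-0.58495181, -0.24482814, -0.77323383]]), 
[... 257 characters left out ...]
    , 0.        , 0.        , 0.        ]), 'R': array([[ 0.01564111, -0.99985161, -0.00721868],
       [-0.98884236, -0.01439842, -0.14826828],
       [ 0.14814234,  0.00945722, -0.98892083]]), 't': array([-0.00742088,  0.64914983,  0.97440034])}
{'intrinsics': array([[359.08372031,   0.        , 320.20360922],
       [  0.        , 359.08372031, 199.44494818],
       [  0.        ,   0.        ,   1.        ]]), 'D': array([-0.04958426,  0.        ,  0.        ,  0.        ,  0.        ]), 'R': array([[ 0.33388505,  0.942609  , -0.00300712],
       [ 0.90178591, -0.31849297,  0.29213763],
       [ 0.27441381, -0.10025216, -0.95637156]]), 't': array([-0.57292516, -0.03900662,  0.37969071])}
```

View pics/top0.png

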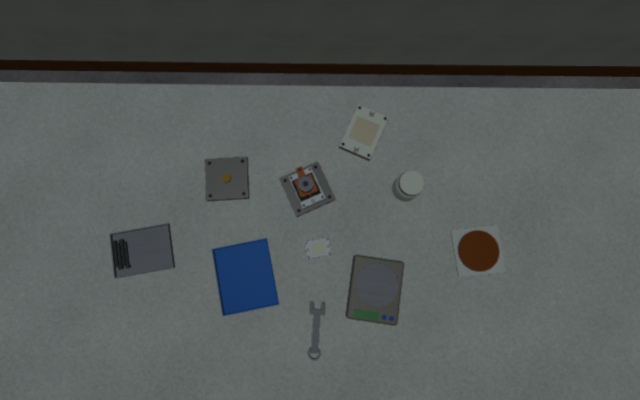

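View pics/scene0.png

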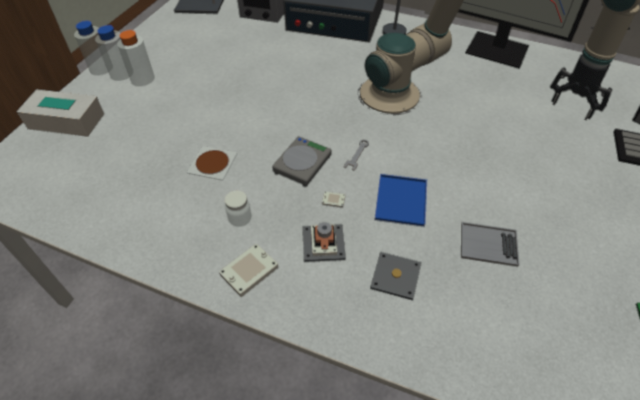

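```bash
cat > h.py <<'E'
from rig import telemetry, imaging, manip, finder
import cv2, numpy as np
from scipy.spatial.transform import Rotation as Ro
def rays(p,uv):
    n=cv2.undistortPoints(np.asarray(uv,float).reshape(-1,1,2),p['intrinsics'],np.asarray(p['D']))[:,0]
    R=np.asarray(p['R']);t=np.asarray(p['t'])
    return -R.T@t, np.c_[n,np.ones(len(n))]@R
def onz(p,uv,z):
    C,d=rays(p,uv); return C+d*((z-C[2])/d[:,2])[:,None]
def proj(p,X):
    R=np.asarray(p['R'],float)
    return cv2.projectPoints(np.asarray(X,float).reshape(-1,1,3),cv2.Rodrigues(R)[0],np.asarray(p['t'],float),p['intrinsics'],np.asarray(p['D']))[0][:,0]
def plane_rect(p,mask,z):
    """min-area rect of mask contour projected on plane z"""
    cs,_=cv2.findContours(mask.astype(np.uint8),cv2.RETR_EXTERNAL,cv2.CHAIN_APPROX_NONE)
    c=max(cs,key=cv2.contourArea)[:,0].astype(float)
    X=onz(p,c,z)
    (cx,cy),(w,h),a=cv2.minAreaRect((X[:,:2]*1000).astype(np.float32))
    return (round(cx,1),round(cy,1)),(round(w,1),round(h,1)),round(a,1)
E
python3 - <<'E'
from h import *
for cam in ["top","scene"]:
    imaging.get_image(cam); p=imaging.camera_params(cam); print(cam,"C",-p['R'].T@p['t'])
    for n,z in [("block_mid",.078),("copper_mid",.056),("graphite_mid",.044),("frame_mid",.03),("tray_spot",.012),("pad",.008),("pan",.043),("rinse_spot",.014),("jar",.085),("end_plate",.014)]:
        for r in finder.cut_out(cam,n):
            print(n,round(r['score'],2),r['extent'],r['pixels'].sum(),plane_rect(p,r['pixels'],z))
E
```

```text
top C [ 0.49767297 -0.00728817  1.05979955]
block_mid 0.65 [301.4, 175.2, 11.2, 18.8] 190 ((687.4, 24.4), (36.9, 33.9), 0.9)
copper_mid 0.49 [293.2, 166.0, 22.8, 29.7] 238 ((687.4, 22.8), (48.4, 47.5), 27.0)
graphite_mid 0.5 [291.0, 181.7, 27.8, 21.5] 155 ((671.7, 32.3), (73.2, 40.3), 68.7)
frame_mid 0.9 [305.5, 237.8, 23.8, 21.7] 432 ((536.5, -6.8), (44.4, 61.7), 12.2)
frame_mid 0.72 [291.9, 167.7, 34.5, 42.7] 310 ((662.1, 3.9), (42.4, 78.0), 54.1)
frame_mid 0.68 [338.6, 105.1, 52.3, 54.9] 1653 ((835.7, -120.7), (89.7, 130.8), 66.6)
tray_spot 0.83 [109.9, 223.9, 67.7, 51.8] 2835 ((525.8, 435.7), (117.5, 157.8), 10.3)
pan 0.89 [350.0, 257.3, 52.4, 70.9] 3302 ((439.2, -145.9), (124.3, 152.3), 82.5)
rinse_spot 0.58 [211.5, 239.1, 67.0, 77.0] 3859 ((463.4, 173.9), (169.0, 142.3), 11.8)
rinse_spot 0.58 [290.8, 169.2, 31.8, 38.7] 201 ((658.0, 7.6), (14.1, 58.6), 25.6)
jar 0.91 [389.5, 170.5, 33.4, 31.9] 729 ((686.7, -221.9), (61.5, 81.8), 34.3)
end_plate 0.71 [204.2, 157.2, 47.2, 44.3] 1747 ((712.2, 230.5), (111.2, 111.4), 4.5)
scene C [1.35172386 0.28679897 1.05237893]
block_mid 0.5 [313
[... 276 characters left out ...]
 ((695.7, 24.0), (100.0, 63.9), 25.6)
frame_mid 0.8 [319.3, 193.2, 27.1, 15.9] 359 ((557.7, -2.1), (57.8, 66.5), 11.5)
frame_mid 0.6 [218.8, 244.4, 61.2, 54.3] 1654 ((848.6, -117.8), (101.5, 125.4), 67.4)
tray_spot 0.93 [461.7, 222.5, 57.6, 46.0] 2102 ((528.9, 436.9), (123.7, 151.9), 10.4)
pad 0.85 [187.2, 142.3, 49.2, 37.8] 1111 ((540.1, -410.3), (129.4, 122.9), 6.7)
pan 0.22 [461.0, 219.2, 59.0, 48.2] 2157 ((552.3, 432.3), (124.4, 151.0), 11.6)
rinse_spot 0.64 [374.3, 172.7, 53.3, 51.4] 2433 ((470.6, 174.0), (185.7, 144.4), 13.0)
jar 0.9 [223.8, 190.9, 25.9, 35.0] 772 ((721.5, -211.0), (122.3, 65.8), 38.3)
end_plate 0.63 [369.5, 252.5, 51.2, 45.9] 1738 ((716.4, 230.5), (118.3, 111.8), 4.4)
```

```bash
python3 - <<'E'
import cv2
im=cv2.imread("pics/top0.png"); im=cv2.convertScaleAbs(im[140:240,230:350],alpha=1.8)
cv2.imwrite("pics/topc.png",cv2.resize(im,None,fx=6,fy=6,interpolation=cv2.INTER_CUBIC))
E
```

```text
(no output)
```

View pics/topc.png

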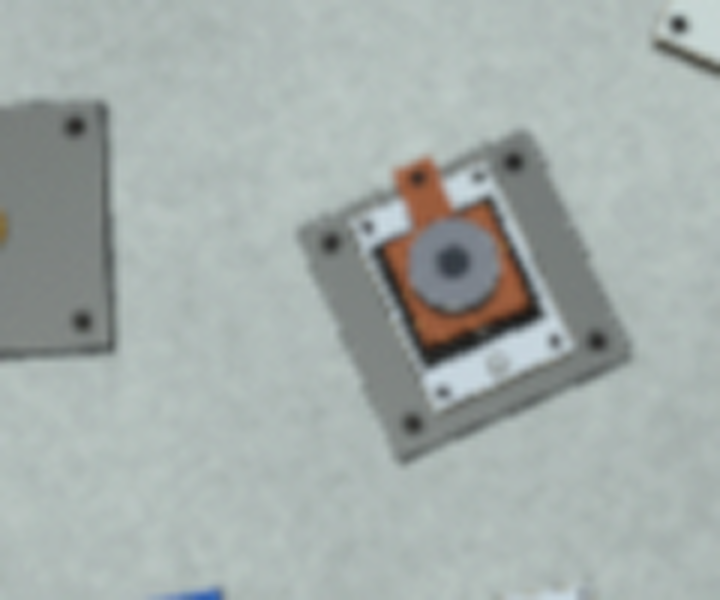

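```bash
python3 - <<'E'
from h import *
s=telemetry.get_state(); q=s['ee_rot']; R=Ro.from_quat([q[1],q[2],q[3],q[0]]).as_matrix(); print(R.round(3))
p=imaging.camera_params("wrist"); C=-p['R'].T@p['t']; print("cam in tool",R.T@(C-s['position']), "cam axes in tool\n",(p['R']@R).round(3))
im=imaging.get_image("wrist"); cv2.imwrite("pics/w0.png",im)
E
```

```text
[[-0.942  0.334  0.   ]
 [ 0.334  0.942  0.   ]
 [-0.     0.    -1.   ]]
cam in tool [ 0.07380287 -0.00073588 -0.17453819] cam axes in tool
 [[ 0.     1.     0.001]
 [-0.956  0.001 -0.292]
 [-0.292 -0.001  0.956]]
```

View pics/w0.png

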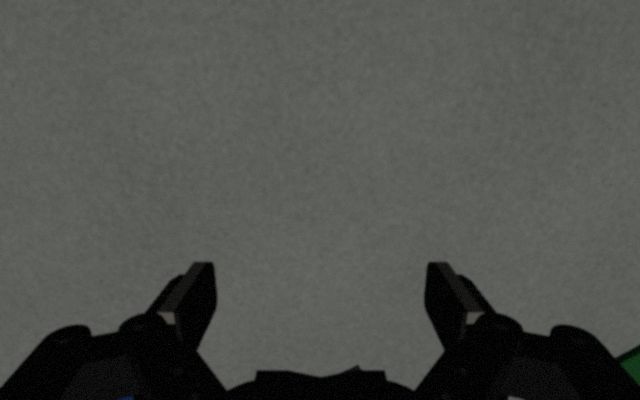

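Request:
arm_command:
  steps:
    - [[0,0,0.0544],[38,-40,-3.7],140]
    - [[0,0,0.0544],[38,-40,-3.7],140]
    - [[0,0,0.0544],[38,-40,-3.7],140]
    - [[0,0,0.0544],[38,-40,-3.7],140]
    - [[0,0,0.0544],[38,-40,-3.7],140]
    - [[0,0,0.0544],[38,-40,-3.7],140]
    - [[0,0,0.0544],[38,-40,-3.7],140]
    - [[0,0,0.0544],[38,-40,-3.7],140]
    - [[0,0,0.0544],[38,-40,-3.7],140]
    - [[0,0,0.0544],[38,-40,-3.7],140]
    - [[0,0,0.0544],[38,-40,-3.7],140]
    - [[0,0,0.0544],[38,-40,-3.7],140]
    - [[0,0,0.0544],[38,-40,-3.7],140]
    - [[0,0,0],[0,0,0],140]
    - [[0,0,0],[0,0,0],140]
  newtons: 40

```text
clock: 3.12
position: [0.6857, 0.0221, 0.1504]
ee_rot: [-0.001, -0.182, 0.983, 0.001]
contact_force: [-0.2, -0.7, 0.1]
width: 0.0387
```

```bash
python3 - <<'E'
from h import *
s=telemetry.get_state(); q=s['ee_rot']; R=Ro.from_quat([q[1],q[2],q[3],q[0]]).as_matrix(); print(s['clock'],s['position'],R.round(3),s['width'],s['qpos'])
im=imaging.get_image("wrist"); cv2.imwrite("pics/w1.png",im)
E
```

```text
3.125 [0.68568512 0.02209477 0.15040801] [[-0.934 -0.357 -0.002]
 [-0.357  0.934  0.001]
 [ 0.001  0.001 -1.   ]] 0.038706325347606145 [-6.95414312e-02  4.70361779e-01  1.32060864e+00  7.39526820e-04
  1.35222544e+00 -2.00603639e+00]
```

View pics/w1.png

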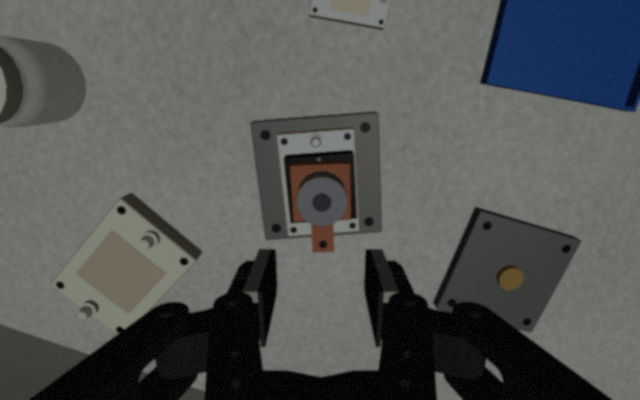

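```bash
python3 - <<'E'
from h import *
s=telemetry.get_state();q=s['ee_rot']; R=Ro.from_quat([q[1],q[2],q[3],q[0]]).as_matrix()
p=imaging.camera_params("wrist")
print("stack pts",proj(p,[[.687,.0235,.078],[.687,.0235,.056]]))
for z in [0,-.005,-.01,-.019,-.03,-.04]:
    pts=[[x,.0194,z] for x in (.011,-.011)]
    print(z,proj(p,(np.array(pts)@R.T)+s['position']).round(0).tolist())
im=cv2.imread("pics/w1.png"); im=cv2.convertScaleAbs(im[100:400,200:440],alpha=3)
cv2.imwrite("pics/w1c.png",cv2.resize(im,None,fx=2,fy=2,interpolation=cv2.INTER_CUBIC))
E
```

```text
stack pts [[322.12273651 200.64657122]
 [321.98587675 192.3523246 ]]
0 [[360.0, 218.0], [359.0, 257.0]]
-0.005 [[361.0, 222.0], [360.0, 261.0]]
-0.01 [[362.0, 225.0], [361.0, 266.0]]
-0.019 [[364.0, 232.0], [363.0, 275.0]]
-0.03 [[367.0, 242.0], [365.0, 286.0]]
-0.04 [[370.0, 252.0], [368.0, 298.0]]
```

View pics/w1c.png

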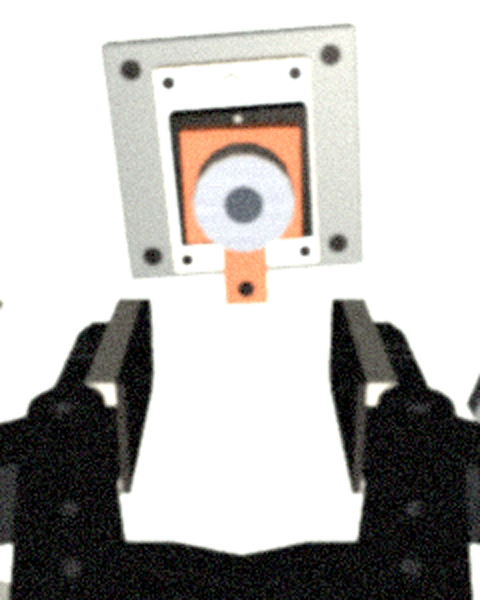

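```bash
python3 - <<'E'
from h import *
s=telemetry.get_state();q=s['ee_rot']; R=Ro.from_quat([q[1],q[2],q[3],q[0]]).as_matrix()
for cam in ["scene","top"]:
    p=imaging.camera_params(cam); im=imaging.get_image(cam)
    P=s['position'];u=proj(p,[P])[0]
    x0,y0=int(u[0])-60,int(u[1])-70
    c=cv2.convertScaleAbs(im[y0:y0+120,x0:x0+120],alpha=1.8); c=cv2.resize(c,None,fx=5,fy=5,interpolation=cv2.INTER_CUBIC)
    for z,col in [(0,(0,0,255)),(-.013,(0,255,0)),(-.026,(255,0,0))]:
        for y in (-.0194,.0194):
            v=proj(p,[R@[0,y,z]+P])[0]; cv2.circle(c,(int((v[0]-x0+.5)*5),int((v[1]-y0+.5)*5)),4,col,1)
    cv2.imwrite(f"pics/{cam}1c.png",c)
E
```

```text
(no output)
```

View pics/scene1c.png

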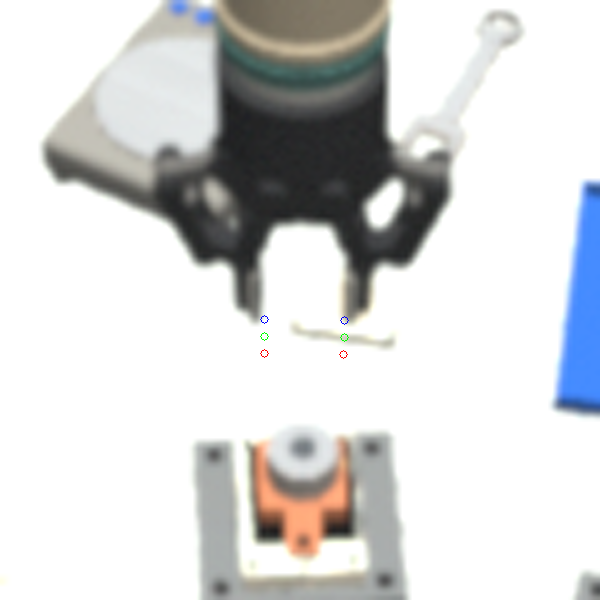

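View pics/top1c.png

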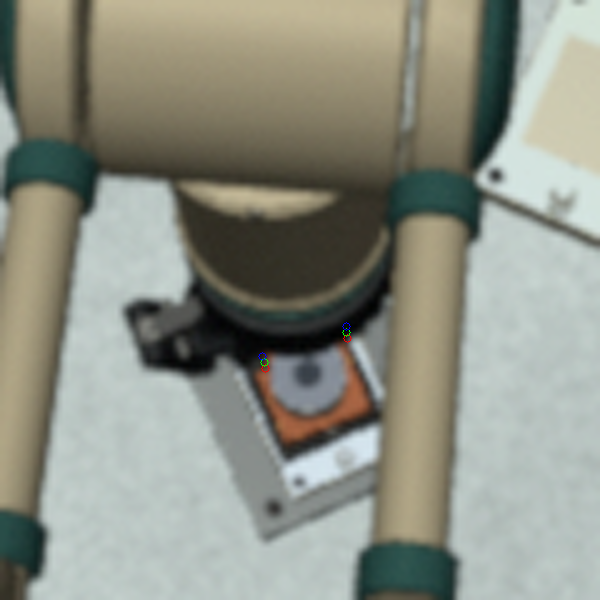

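Request:
arm_command:
  steps:
    - [[0,0,0],[0,0,0],255]
    - [[0,0,0],[0,0,0],255]
    - [[0,0,0],[0,0,0],255]
    - [[0,0,0],[0,0,0],255]
    - [[0,0,0],[0,0,0],255]

```text
clock: 3.9
position: [0.6862, 0.0219, 0.1509]
ee_rot: [0.0, -0.182, 0.983, 0.0]
contact_force: [-1.1, 0.2, 0.6]
width: -0.0001
```

```bash
cat > look.py <<'E'
from h import *
import sys
s=telemetry.get_state();q=s['ee_rot']; R=Ro.from_quat([q[1],q[2],q[3],q[0]]).as_matrix()
print(s['clock'],s['position'].round(4),s['width'],s['contact_force'].round(2))
out=[]
w=s['width']/2
for cam in ["scene","wrist"]:
    p=imaging.camera_params(cam); im=imaging.get_image(cam); p=imaging.camera_params(cam)
    P=s['position'];u=proj(p,[P])[0]
    if cam=="scene": x0,y0,S,n=int(u[0])-40,int(u[1])-50,5,80
    else: x0,y0,S,n=220,130,2,200
    c=cv2.convertScaleAbs(im[y0:y0+n,x0:x0+n],alpha=2.2 if cam=="wrist" else 1.4); c=cv2.resize(c,None,fx=S,fy=S,interpolation=cv2.INTER_CUBIC)
    for z,col in [(0,(0,0,255)),(-.013,(0,255,0)),(-.026,(255,0,0))]:
        for y in (-w,w):
          for x in ([0] if cam=="scene" else [.011,-.011]):
            v=proj(p,[R@[x,y,z]+P])[0]; cv2.circle(c,(int((v[0]-x0+.5)*S),int((v[1]-y0+.5)*S)),3,col,1)
    out.append(c)
cv2.imwrite(sys.argv[1],np.hstack(out))
E
python3 look.py pics/shut.png
```

```text
3.9 [0.6862 0.0219 0.1509] -6.695383713568593e-05 [-1.07  0.2   0.63]
```

View pics/shut.png

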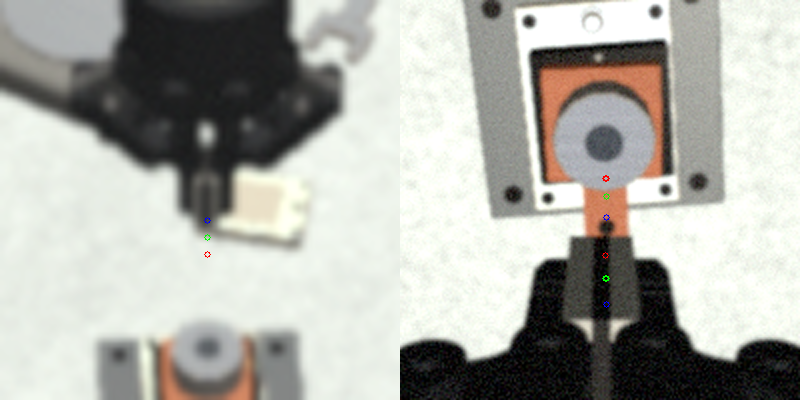

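```bash
python3 - <<'E'
from h import *
s=telemetry.get_state()
im=imaging.get_image("wrist"); p=imaging.camera_params("wrist"); cv2.imwrite("pics/w2.png",im)
print(-p['R'].T@p['t'],s['position'])
for n,z in [("block_mid",.078),("copper_mid",.056),("frame_mid",.03),("end_plate",.014),("jar",.085)]:
    for r in finder.cut_out("wrist",n):
        m=r['pixels']
        if r['score']<.3: continue
        print(n,round(r['score'],2),r['extent'],[plane_rect(p,m,z+d)[:2] for d in (0,-.02)])
E
```

```text
[ 0.6170811  -0.00568615  0.32543885] [0.68621948 0.02191452 0.15089611]
block_mid 0.56 [299.0, 172.3, 47.6, 53.1] [((686.1, 21.5), (36.1, 40.0)), ((691.7, 23.7), (39.0, 43.2))]
copper_mid 0.88 [291.3, 162.9, 61.7, 86.1] [((687.1, 21.2), (48.9, 46.8)), ((692.3, 23.2), (52.5, 50.2))]
frame_mid 0.77 [51.1, 193.0, 150.4, 141.2] [((832.9, -121.8), (86.7, 142.6)), ((847.5, -129.7), (92.6, 152.2))]
frame_mid 0.7 [309.2, 0.2, 79.4, 27.6] [((557.2, -5.5), (19.6, 59.3)), ((553.2, -5.5), (20.9, 63.3))]
frame_mid 0.61 [278.9, 128.3, 81.6, 104.9] [((687.4, 20.4), (91.0, 63.9)), ((692.2, 22.2), (97.2, 68.2))]
end_plate 0.7 [434.0, 205.6, 146.4, 128.5] [((711.4, 224.9), (112.4, 116.2)), ((717.4, 239.8), (119.6, 123.7))]
jar 0.73 [0.0, 35.7, 88.5, 90.2] [((679.8, -179.2), (60.8, 60.0)), ((685.0, -193.7), (65.9, 65.0))]
```

```bash
python3 - <<'E'
import cv2
im=cv2.imread("pics/w2.png")
cv2.imwrite("pics/w2b.png",cv2.resize(cv2.convertScaleAbs(im[90:260,230:410],alpha=2.2),None,fx=4.4,fy=3.5,interpolation=cv2.INTER_CUBIC))
E
```

```text
(no output)
```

View pics/w2b.png

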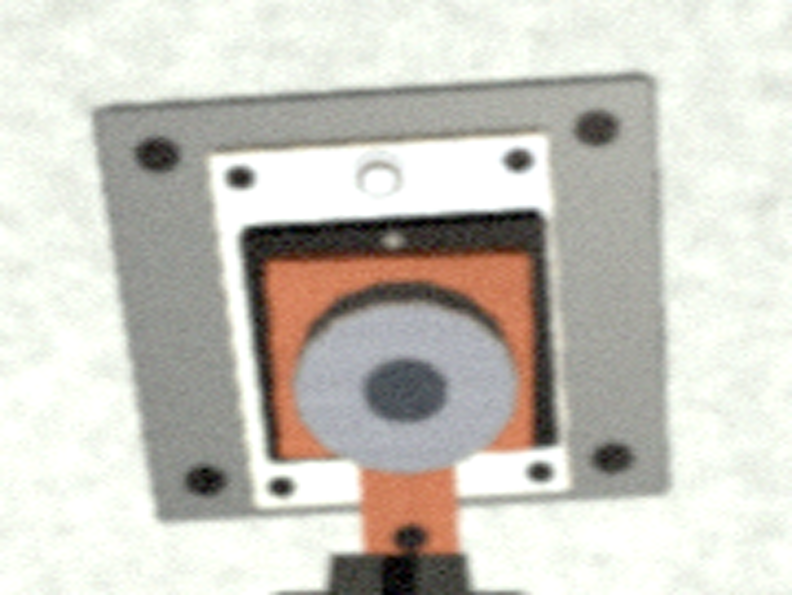

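```bash
python3 - <<'E'
from h import *
p=imaging.camera_params("wrist")
def cv(a): a=np.array(a,float); return np.c_[230+a[:,0]/4.4-.4,90+a[:,1]/3.5-.4]
print("block",onz(p,cv([[405.5,386]]),.078)*1000, onz(p,cv([[294,386],[517,386],[405,300],[405,472]]),.078)[:,:2].round(4).tolist())
for n,z,c in [("frame",.030,[[208,155],[547,132],[570,490],[255,508]]),("graph",.044,[[241,230],[541,213],[557,443],[272,460]]),
  ("copper",.056,[[263,265],[532,250],[535,447],[278,460]]),("plate",.014,[[95,108],[655,78],[668,490],[158,520]])]:
    X=onz(p,cv(c),z)[:,:2]*1000
    e=[X[(i+1)%4]-X[i] for i in range(4)]
    print(n,X.mean(0).round(1),[round(np.hypot(*v),1) for v in e],[round(np.degrees(np.arctan2(v[1],v[0])),1) for v in e])
E
```

```text
block [[687.44886848  22.25168713  78.        ]] [[0.694, 0.0052], [0.6809, 0.0393], [0.6705, 0.0156], [0.7051, 0.029]]
frame [688.2  20.6] [np.float64(63.0), np.float64(89.4), np.float64(63.6), np.float64(89.0)] [np.float64(115.8), np.float64(25.5), np.float64(-64.5), np.float64(-154.9)]
graph [686.8  21.6] [np.float64(54.0), np.float64(55.1), np.float64(54.1), np.float64(55.5)] [np.float64(115.1), np.float64(25.6), np.float64(-64.4), np.float64(-154.5)]
copper [687.8  21.8] [np.float64(46.7), np.float64(45.4), np.float64(46.7), np.float64(45.3)] [np.float64(115.1), np.float64(23.1), np.float64(-65.1), np.float64(-157.0)]
plate [687.3  19.9] [np.float64(108.5), np.float64(107.2), np.float64(108.8), np.float64(108.8)] [np.float64(114.8), np.float64(25.1), np.float64(-64.4), np.float64(-155.0)]
```

Request:
arm_command:
  steps:
    - [[0,0,0.07],[1,0,0],0]
    - [[0,0,0],[0,0,0],0]
    - [[0,0,0],[0,0,0],0]
    - [[0,0,0],[0,0,-20],0]
    - [[0,0,0],[0,0,-40],0]
    - [[0,0,0],[0,0,-40],0]
    - [[0,0,0],[0,0,-20],0]
    - [[0,0,0],[0,0,0],0]
    - [[0,0,0],[0,0,0],0]

```text
clock: 5.42
position: [0.6882, 0.0219, 0.032]
ee_rot: [0.001, -0.216, 0.976, -0.0]
contact_force: [0.3, -0.2, 0.8]
width: 0.0856
```

```bash
python3 look.py pics/d1.png
```

```text
5.425 [0.6882 0.0219 0.032 ] 0.08555089340607666 [ 0.25 -0.18  0.84]
```

View pics/d1.png

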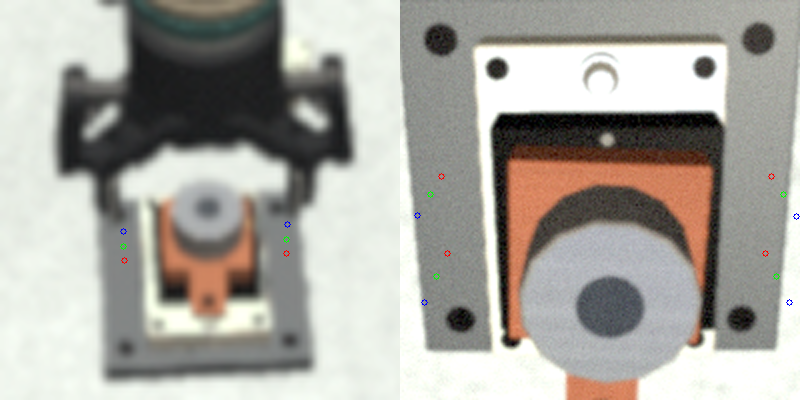

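Request:
arm_command:
  steps:
    - [[0,0,0],[-1,0,-7],100]
    - [[0,0,0],[0,0,0],120]
    - [[0,0,0],[0,0,0],120]
    - [[0,0,0],[0,0,0],120]
  newtons: 60

```text
clock: 6.02
position: [0.6863, 0.022, 0.024]
ee_rot: [0.0, -0.216, 0.976, 0.0]
contact_force: [0.1, 0.0, -0.4]
width: 0.0451
```

```bash
python3 look.py pics/d2.png
```

```text
6.025 [0.6863 0.022  0.024 ] 0.04512525663100806 [ 0.1   0.   -0.38]
```

View pics/d2.png

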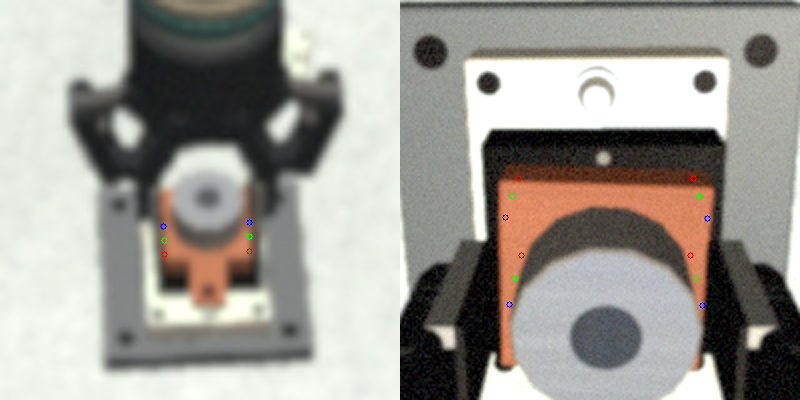

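Request:
arm_command:
  steps:
    - [[0,0,0],[0,0,0],255]
    - [[0,0,0],[0,0,0],255]
    - [[0,0,0],[0,0,0],255]
    - [[0,0,0],[0,0,5],255]
    - [[0,0,0],[0,0,5],255]
    - [[0,0,0],[0,0,0],255]
  newtons: 60

```text
clock: 6.88
position: [0.6864, 0.0219, 0.0341]
ee_rot: [0.0, -0.216, 0.976, -0.0]
contact_force: [0.1, 0.2, -2.8]
width: 0.0358
```

```bash
python3 look.py pics/d3.png
```

```text
6.875 [0.6864 0.0219 0.0341] 0.03577439913758928 [ 0.06  0.21 -2.79]
```

View pics/d3.png

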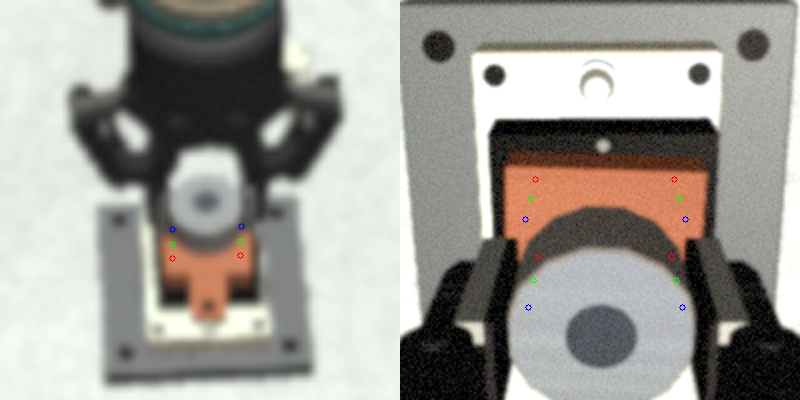

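Request:
arm_command:
  steps:
    - [[0,0,0],[0,0,30],255]
    - [[0,0,0],[0,0,40],255]
    - [[0,0,0],[-12,30,10],255]
    - [[0,0,0],[-20,50,0],255]
    - [[0,0,0],[-20,51,0],255]
    - [[0,0,0],[-20,52,0],255]
    - [[0,0,0],[-20,52,0],255]
    - [[0,0,0],[-20,52,0],255]
    - [[0,0,0],[-20,52,0],255]
    - [[0,0,0],[-13,35,0],255]
    - [[0,0,0],[-8,20,0],255]
    - [[0,0,0],[0,0,0],255]
    - [[0,0,0],[0,0,0],255]

```text
clock: 8.6
position: [0.5338, 0.4145, 0.1138]
ee_rot: [-0.0, -0.216, 0.976, -0.001]
contact_force: [-0.2, -0.2, -2.4]
width: 0.0359
```

```bash
cat > full.py <<'E'
from h import *
import sys
s=telemetry.get_state(); print(s['clock'],s['position'].round(4),s['width'],s['contact_force'].round(2))
im=imaging.get_image("wrist"); p=imaging.camera_params("wrist")
cv2.imwrite(sys.argv[1],cv2.convertScaleAbs(im,alpha=2.0))
n,z=sys.argv[2],float(sys.argv[3])
for r in finder.cut_out("wrist",n): print(n,round(r['score'],2),r['extent'],plane_rect(p,r['pixels'],z))
E
python3 full.py pics/t1.png tray_spot .012
```

```text
8.6 [0.5338 0.4145 0.1138] 0.03590403403316933 [-0.16 -0.18 -2.45]
```

View pics/t1.png

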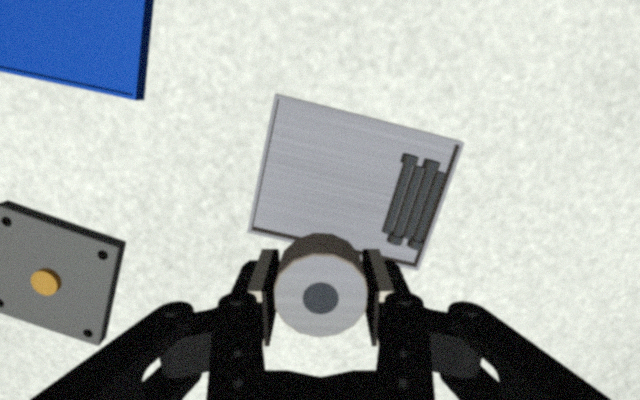

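```bash
cat >> h.py <<'E'
def quad(c,z,cam="wrist"):
    p=imaging.camera_params(cam)
    X=onz(p,c,z)[:,:2]*1000; e=[X[(i+1)%4]-X[i] for i in range(4)]
    print("ctr",X.mean(0).round(1),[float(round(np.hypot(*v),1)) for v in e],[float(round(np.degrees(np.arctan2(v[1],v[0])),1)) for v in e]); return X
E
python3 - <<'E'
from h import *
X=quad([[277,95],[462,142],[417,268],[250,232]],.012)
m=(X[0]+X[3])/2; n=(X[1]+X[2])/2; d=(n-m)/np.hypot(*(n-m)); print(m+55*d)
E
```

```text
ctr [524.  436.4] [145.9, 111.2, 145.3, 112.5] [101.2, 11.1, -78.3, -168.5]
[527.50012906 418.98312626]
```

Request:
arm_command:
  steps:
    - [[0,0,0],[-5,1,-30],255]
    - [[0,0,0],[0,0,-40],255]
    - [[0,0,0],[0,0,-40],255]
    - [[0,0,0],[0,0,-20],255]
    - [[0,0,0],[0,0,-8],255]
    - [[0,0,0],[0,0,0],255]
    - [[0,0,0],[0,0,0],255]

```text
clock: 9.57
position: [0.5294, 0.4173, -0.0227]
ee_rot: [0.001, -0.216, 0.976, 0.0]
contact_force: [0.3, 0.3, -1.8]
width: 0.0359
```

```bash
python3 full.py pics/t2.png tray_spot .012
```

```text
9.575 [ 0.5294  0.4173 -0.0227] 0.035942392285567504 [ 0.25  0.28 -1.77]
tray_spot 0.93 [189.9, 103.4, 389.7, 295.6] ((512.9, 434.3), (93.9, 149.8), 11.4)
tray_spot 0.47 [274.2, 237.7, 93.6, 100.0] ((537.5, 420.2), (51.7, 41.3), 22.7)
```

View pics/t2.png

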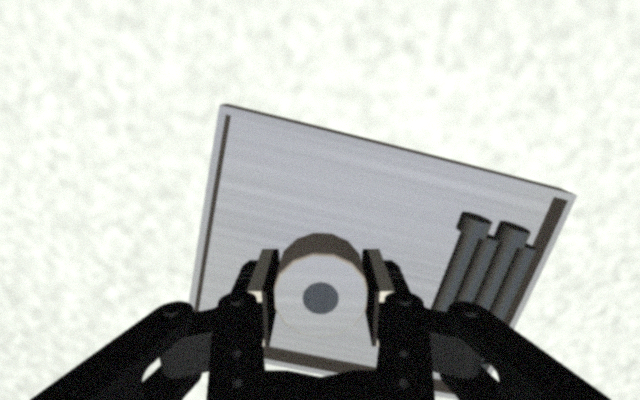

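```bash
python3 - <<'E'
from h import *
p=imaging.camera_params("wrist")
X=onz(p,[[222,104],[575,195]],.012)[:,:2]*1000; d=(X[1]-X[0]);L=np.hypot(*d);d/=L;n=np.array([d[1],-d[0]])
print(X,L,np.degrees(np.arctan2(d[1],d[0])),X[0]+55*d+57*n,X[1]-95*d+57*n)
E
```

```text
[[482.0226349  353.12682105]
 [453.94974448 498.04064355]] 147.60793721621184 100.96361038750412 [527.52207779 417.96354441] [527.97701346 415.61514115]
```

Request:
arm_command:
  steps:
    - [[0,0,0],[-2,0,-3],255]
    - [[0,0,0],[0,0,-2],255]
    - [[0,0,0],[0,0,0],255]

```text
clock: 10.05
position: [0.5258, 0.417, -0.0285]
ee_rot: [-0.0, -0.217, 0.976, 0.0]
contact_force: [-2.3, 0.1, 2.6]
width: 0.0359
```

Request:
arm_command:
  steps:
    - [[0,0,0],[0,0,0],100]
    - [[0,0,0],[0,0,0],100]
    - [[0,0,0],[0,0,0],100]
    - [[0,0,0],[0,0,20],100]
    - [[0,0,0],[0,0,40],100]
    - [[0,0,0],[0,0,50],100]
    - [[0,0,0],[0,0,50],100]
    - [[0,0,0],[0,0,0],100]

```text
clock: 11.05
position: [0.5292, 0.4189, 0.1364]
ee_rot: [0.005, -0.216, 0.976, 0.002]
contact_force: [0.4, 0.3, 0.6]
width: 0.0521
```

```bash
python3 full.py pics/t3.png tray_spot .012
```

```text
11.05 [0.5292 0.4189 0.1364] 0.052059113439538646 [0.39 0.3  0.55]
tray_spot 0.92 [246.1, 96.1, 201.3, 164.3] ((520.8, 434.3), (113.6, 148.4), 11.3)
```

View pics/t3.png

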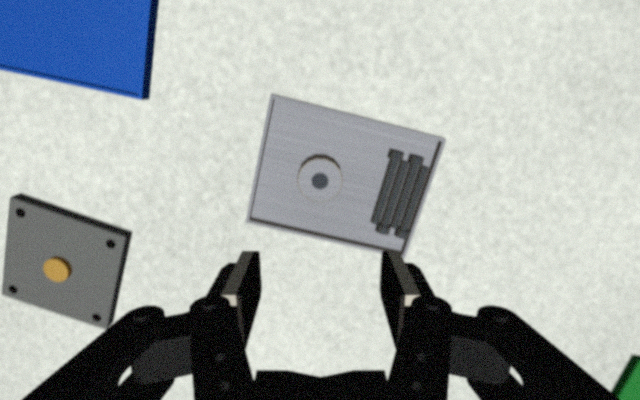

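```bash
python3 - <<'E'
from h import *
p=imaging.camera_params("wrist"); s=telemetry.get_state()
print(onz(p,[[320,180.5]],.025)*1000, s['position'],s['qpos'].round(2))
X=quad([[272,95],[444,138],[404,252],[248,219]],.012)
E
```

```text
[[522.49267478 413.60820237  25.        ]] [0.52623862 0.41695428 0.1313258 ] [ 0.57  0.46  1.39  0.    1.29 -1.44]
ctr [516.3 431.7] [143.4, 105.3, 141.9, 107.0] [101.5, 10.7, -77.8, -168.4]
```

Request:
arm_command:
  steps:
    - [[0,0,0],[8,-20,0],70]
    - [[0,0,0],[16,-40,0],70]
    - [[0,0,0],[20,-50,0],70]
    - [[0,0,0],[20,-50,0],70]
    - [[0,0,0],[20,-50,0],70]
    - [[0,0,0],[20,-50,0],70]
    - [[0,0,0],[20,-50,0],70]
    - [[0,0,0],[20,-45,0],70]
    - [[0,0,0],[13,-30,0],70]
    - [[0,0,0],[5,-10,0],70]
    - [[0,0,0],[0,0,-10],70]
    - [[0,0,0],[0,0,0],70]
    - [[0,0,0],[0,0,0],70]

```text
clock: 12.78
position: [0.6875, 0.0235, 0.1207]
ee_rot: [-0.0, -0.217, 0.976, 0.0]
contact_force: [-0.5, 0.5, -0.1]
width: 0.062
```

```bash
python3 full.py pics/c1.png copper_mid .056; python3 - <<'E'
import cv2
im=cv2.imread("pics/c1.png")
cv2.imwrite("pics/c1b.png",cv2.resize(im[90:250,240:400],None,fx=5,fy=3.75,interpolation=cv2.INTER_CUBIC))
E
```

```text
12.775 [0.6875 0.0235 0.1207] 0.06203831724094513 [-0.46  0.55 -0.1 ]
copper_mid 0.83 [288.5, 164.8, 70.2, 103.3] ((700.1, 26.8), (77.3, 46.3), 21.8)
```

View pics/c1b.png

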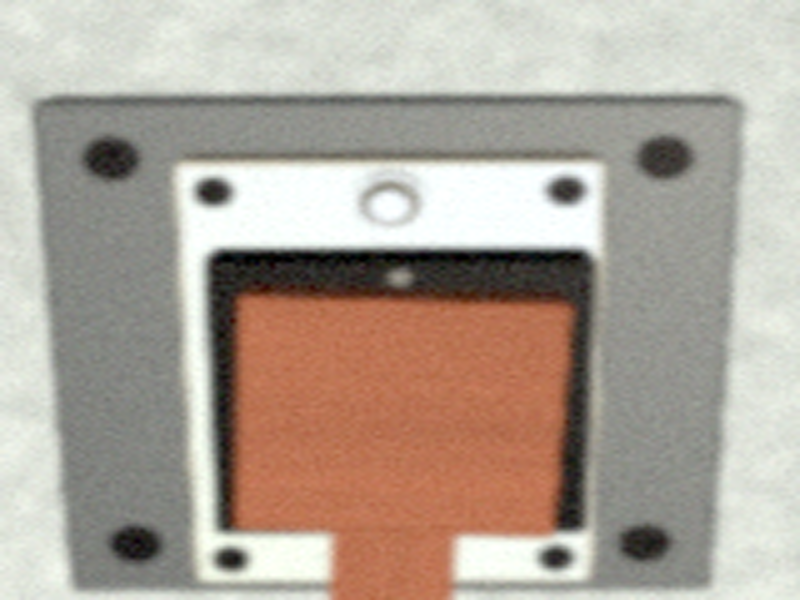

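```bash
python3 - <<'E'
from h import *
def c(a): a=np.array(a,float); return np.c_[240+a[:,0]/5-.4,90+a[:,1]/3.75-.4]
quad(c([[237,297],[573,303],[556,533],[232,528]]),.056)
quad(c([[210,255],[592,255],[583,528],[220,525]]),.044)
quad(c([[175,165],[603,160],[590,582],[198,582]]),.030)
s=telemetry.get_state();q=s['ee_rot']; R=Ro.from_quat([q[1],q[2],q[3],q[0]]).as_matrix();print(s['position'],np.degrees(np.arctan2(R[1,1],R[0,1])))
E
```

```text
ctr [688.6  21.4] [45.8, 45.0, 46.5, 45.1] [113.7, 23.6, -66.1, -157.3]
ctr [687.5  21.2] [54.1, 55.4, 54.7, 54.7] [115.1, 25.5, -65.5, -155.1]
ctr [689.4  20.4] [62.9, 89.7, 63.2, 88.8] [116.0, 25.6, -64.9, -154.6]
[0.68802985 0.02309856 0.12123696] 115.08766152693477
```

Request:
arm_command:
  steps:
    - [[0,0,-0.03],[0.5,-1.5,-30],70]
    - [[0,0,0],[0,0,-40],70]
    - [[0,0,0],[0,0,-27],70]
    - [[0,0,0],[0,0,-10],90]
    - [[0,0,0],[0,0,0],105]
    - [[0,0,0],[0,0,0],105]
    - [[0,0,0],[0,0,0],105]

```text
clock: 13.75
position: [0.6895, 0.0208, 0.0153]
ee_rot: [0.001, -0.202, 0.979, -0.0]
contact_force: [-0.5, 0.5, 1.1]
width: 0.0506
```

```bash
python3 full.py pics/c2.png copper_mid .056
```

```text
13.75 [0.6895 0.0208 0.0153] 0.050634192978410604 [-0.5   0.46  1.11]
copper_mid 0.67 [269.8, 218.9, 116.1, 150.6] ((699.0, 26.1), (76.6, 45.7), 23.3)
```

View pics/c2.png

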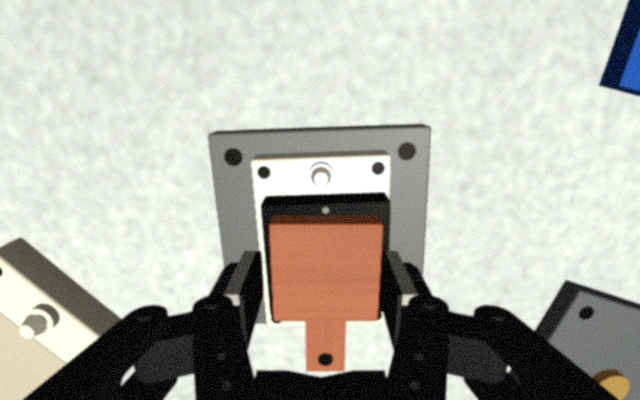

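Request:
arm_command:
  steps:
    - [[0,0,0],[0,0,-2],105]
    - [[0,0,0],[0,0,-1],105]
    - [[0,0,0],[0,0,-1],105]
    - [[0,0,0],[0,0,0],105]

```text
clock: 14.35
position: [0.6886, 0.0204, 0.0097]
ee_rot: [-0.0, -0.202, 0.979, 0.0]
contact_force: [-0.6, 1.5, -0.3]
width: 0.0502
```

Request:
arm_command:
  steps:
    - [[0,0,0],[0,0,-1],105]
    - [[0,0,0],[0,0,-0.5],105]
    - [[0,0,0],[0,0,0],105]

```text
clock: 14.72
position: [0.6887, 0.0204, 0.0087]
ee_rot: [0.0, -0.202, 0.979, 0.0]
contact_force: [-0.9, 0.2, 3.3]
width: 0.0501
```

```bash
python3 look.py pics/c3.png
```

```text
14.725 [0.6887 0.0204 0.0087] 0.05014906501050552 [-0.87  0.22  3.35]
```

View pics/c3.png

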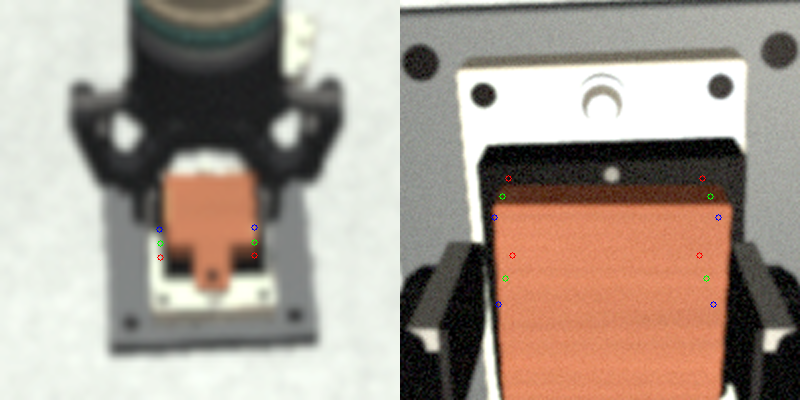

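Request:
arm_command:
  steps:
    - [[0,0,0],[0,0,1.5],105]
    - [[0,0,0],[0,0,0],255]
    - [[0,0,0],[0,0,0],255]
    - [[0,0,0],[0,0,0],255]
    - [[0,0,0],[0,0,4],255]
    - [[0,0,0],[0,0,6],255]
    - [[0,0,0],[0,0,0],255]
  newtons: 70

```text
clock: 15.7
position: [0.6891, 0.0203, 0.0202]
ee_rot: [0.0, -0.202, 0.979, -0.0]
contact_force: [0.9, 0.3, -2.3]
width: 0.0444
```

```bash
python3 look.py pics/c4.png
```

```text
15.7 [0.6891 0.0203 0.0202] 0.04441266948426795 [ 0.91  0.26 -2.27]
```

View pics/c4.png

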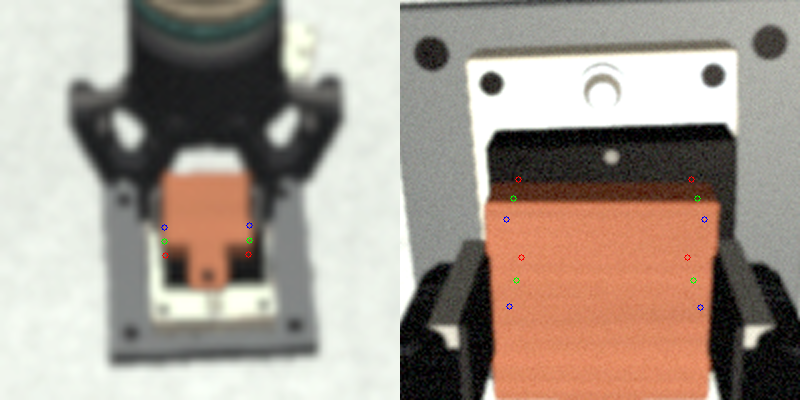

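```bash
python3 - <<'E'
from h import *
im=cv2.imread("pics/top0.png").astype(int)
m=(im[...,2]-im[...,0]>40); m[:, :440]=0; m[:, 520:]=0; m[:220]=0;m[290:]=0
ys,xs=np.nonzero(m); p=imaging.camera_params("top")
print(len(xs),xs.mean(),ys.mean(),onz(p,[[xs.mean(),ys.mean()]],.008)*1000, plane_rect(p,m,.008))
im=cv2.imread("pics/scene0.png").astype(int)
m=(im[...,2]-im[...,0]>40); m[:, :180]=0; m[:, 240:]=0; m[:140]=0;m[185:]=0
ys,xs=np.nonzero(m); p=imaging.camera_params("scene")
print(len(xs),onz(p,[[xs.mean(),ys.mean()]],.008)*1000, plane_rect(p,m,.008))
E
```

```text
1190 478.09159663865546 250.4218487394958 [[ 538.0527223  -412.75714193    8.        ]] ((538.2, -412.5), (92.6, 96.0), 0.9)
547 [[ 538.09183682 -412.69685576    8.        ]] ((537.4, -413.1), (90.8, 96.5), 21.5)
```

Request:
arm_command:
  steps:
    - [[0,0,0],[0,0,40],255]
    - [[0,0,0],[0,0,40],255]
    - [[0,0,-0.03],[-8,-22,15],255]
    - [[0,0,-0.07],[-16,-46,0],255]
    - [[0,0,-0.07],[-18,-52,0],255]
    - [[0,0,-0.07],[-18,-52,0],255]
    - [[0,0,-0.07],[-18,-52,0],255]
    - [[0,0,-0.07],[-18,-52,0],255]
    - [[0,0,-0.07],[-18,-52,0],255]
    - [[0,0,-0.07],[-18,-52,0],255]
    - [[0,0,-0.03],[-13,-36,0],255]
    - [[0,0,0],[-6,-17,0],255]
    - [[0,0,0],[0,0,0],255]
    - [[0,0,0],[0,0,0],255]

```text
clock: 17.55
position: [0.5378, -0.4109, 0.1146]
ee_rot: [-0.0, 0.071, 0.997, 0.001]
contact_force: [0.1, 0.9, -1.8]
width: 0.0445
```

```bash
python3 full.py pics/p1.png pad .008
```

```text
17.55 [ 0.5378 -0.4109  0.1146] 0.04446330720761218 [ 0.14  0.85 -1.83]
pad 0.87 [226.6, 87.2, 175.5, 149.7] ((535.6, -414.1), (119.6, 119.7), 7.3)
```

View pics/p1.png

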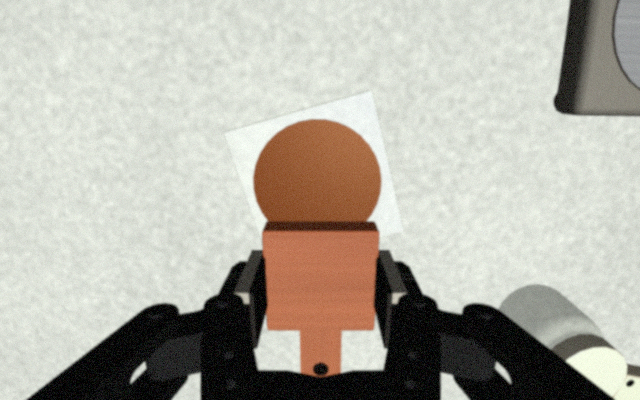

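Request:
arm_command:
  steps:
    - [[0,0,0],[-1,0,-30],255]
    - [[0,0,0],[0,0,-40],255]
    - [[0,0,0],[0,0,-40],255]
    - [[0,0,0],[0,0,-18],255]
    - [[0,0,0],[0,0,-8],255]
    - [[0,0,0],[0,0,0],255]
    - [[0,0,0],[0,0,0],255]

```text
clock: 18.52
position: [0.5378, -0.4134, -0.0194]
ee_rot: [0.001, 0.072, 0.997, -0.001]
contact_force: [-0.9, 0.3, -2.0]
width: 0.0444
```

Request:
arm_command:
  steps:
    - [[0,0,0],[0,0,-3],255]
    - [[0,0,0],[0,0,-1.5],255]
    - [[0,0,0],[0,0,0],255]
    - [[0,0,0],[0,0,0],255]

```text
clock: 19.02
position: [0.5367, -0.4126, -0.0255]
ee_rot: [0.0, 0.072, 0.997, 0.0]
contact_force: [-0.4, 0.7, -2.1]
width: 0.0442
```

```bash
python3 look.py pics/p2.png
```

```text
19.025 [ 0.5367 -0.4126 -0.0255] 0.044168725602224755 [-0.42  0.74 -2.12]
```

View pics/p2.png

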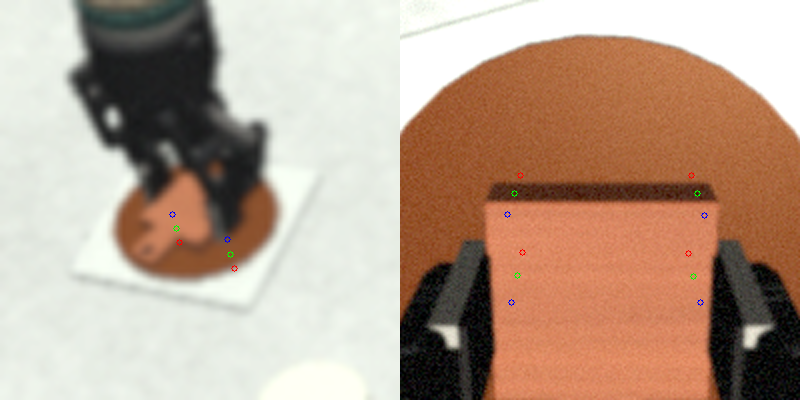

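Nearly touching; 1 mm steps until contact.

Request:
arm_command:
  steps:
    - [[0,0,0],[0,0,-1],255]
    - [[0,0,0],[0,0,-0.5],255]
    - [[0,0,0],[0,0,0],255]

```text
clock: 19.5
position: [0.5368, -0.4127, -0.0258]
ee_rot: [0.0, 0.072, 0.997, -0.0]
contact_force: [-0.8, 1.4, 5.0]
width: 0.044
```

Request:
arm_command:
  steps:
    - [[0,0,0],[0,0,0.5],85]
    - [[0,0,0],[0,0,0],85]
    - [[0,0,0],[0,0,0],85]
    - [[0,0,0],[0,0,20],85]
    - [[0,0,0],[0,0,40],60]
    - [[0,0,0],[0,0,50],60]
    - [[0,0,0],[0,0,40],60]
    - [[0,0,0],[0,0,0],60]
    - [[0,0,0],[0,0,0],60]

```text
clock: 20.62
position: [0.5362, -0.4121, 0.1226]
ee_rot: [-0.001, 0.072, 0.997, 0.0]
contact_force: [-0.1, 0.9, -0.3]
width: 0.0651
```

```bash
python3 full.py pics/p3.png copper_mid .020;
```

```text
20.625 [ 0.5362 -0.4121  0.1226] 0.06511935027199707 [-0.11  0.91 -0.26]
copper_mid 0.83 [290.0, 159.0, 63.1, 87.4] ((549.2, -415.3), (46.0, 74.7), 80.5)
```

View pics/p3.png

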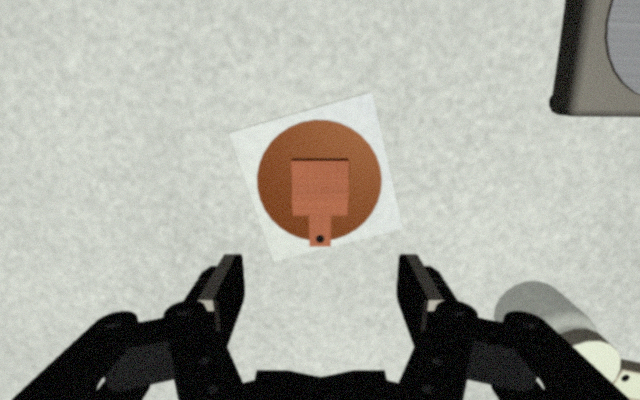

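Request:
arm_command:
  steps:
    - [[0,0,0.03],[6,17,0],60]
    - [[0,0,0.065],[13,38,0],60]
    - [[0,0,0.07],[18,52,0],60]
    - [[0,0,0.07],[18,52,0],60]
    - [[0,0,0.07],[18,52,0],60]
    - [[0,0,0.07],[18,52,0],60]
    - [[0,0,0.07],[18,52,0],60]
    - [[0,0,0.07],[18,52,0],60]
    - [[0,0,0.05],[13,37,0],60]
    - [[0,0,0.02],[7,20,-10],60]
    - [[0,0,0],[3,10,-10],60]
    - [[0,0,0],[0,0,0],60]
    - [[0,0,0],[0,0,0],60]

```text
clock: 22.35
position: [0.6863, 0.02, 0.1032]
ee_rot: [-0.0, -0.218, 0.976, -0.0]
contact_force: [0.7, -0.1, 0.2]
width: 0.0654
```

```bash
python3 full.py pics/g1.png graphite_mid .044; python3 - <<'E'
import cv2
im=cv2.imread("pics/g1.png")
cv2.imwrite("pics/g1b.png",cv2.resize(im[90:250,240:400],None,fx=5,fy=3.75,interpolation=cv2.INTER_CUBIC))
E
```

```text
22.35 [0.6863 0.02   0.1032] 0.06541205217504445 [ 0.72 -0.08  0.2 ]
graphite_mid 0.67 [282.9, 162.3, 85.2, 84.1] ((686.9, 21.7), (57.6, 56.3), 25.3)
```

View pics/g1b.png

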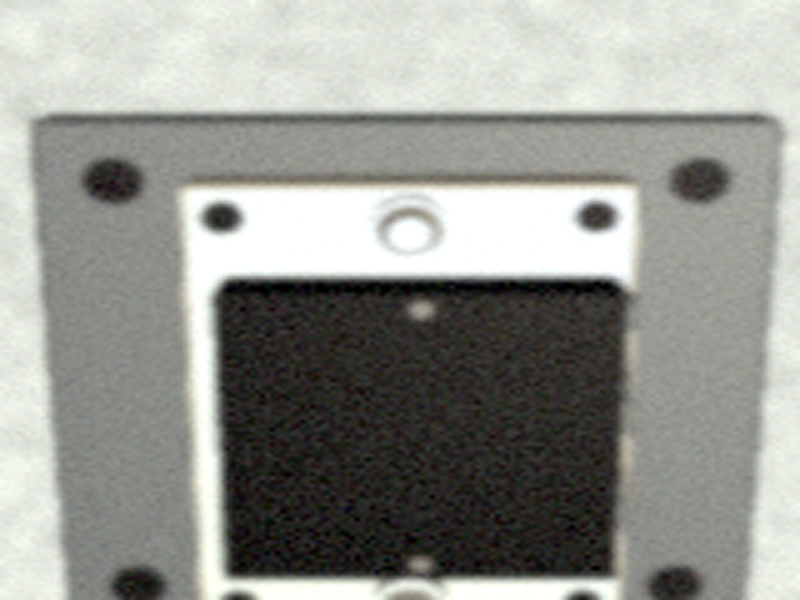

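Request:
arm_command:
  steps:
    - [[0,0,0],[1,1,-30],60]
    - [[0,0,0],[0,0,-40],60]
    - [[0,0,0],[0,0,-20],60]
    - [[0,0,0],[0,0,-8],75]
    - [[0,0,0],[0,0,-3],75]
    - [[0,0,0],[0,0,0],75]
    - [[0,0,0],[0,0,0],75]

```text
clock: 23.32
position: [0.6885, 0.0224, 0.0036]
ee_rot: [0.001, -0.219, 0.976, -0.0]
contact_force: [-0.4, 0.1, 0.1]
width: 0.0603
```

```bash
python3 look.py pics/g2.png
```

```text
23.325 [0.6885 0.0224 0.0036] 0.060307337838313047 [-0.38  0.07  0.1 ]
```

View pics/g2.png

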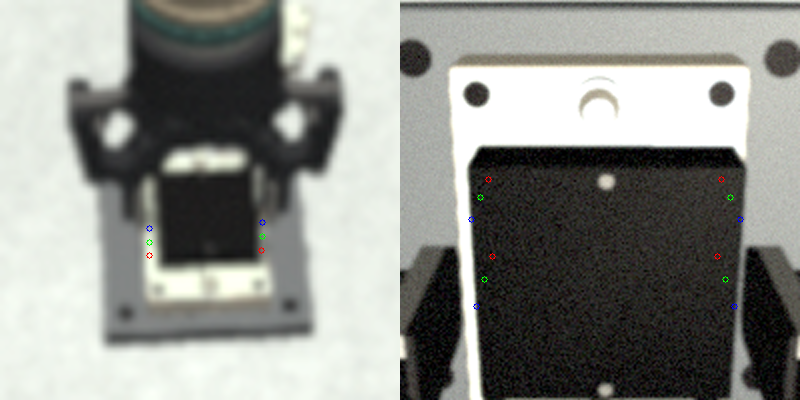

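Request:
arm_command:
  steps:
    - [[0,0,0],[0,0,-3],75]
    - [[0,0,0],[0,0,-2],75]
    - [[0,0,0],[0,0,-1],75]
    - [[0,0,0],[0,0,0],75]

```text
clock: 23.92
position: [0.6876, 0.0225, -0.0038]
ee_rot: [-0.0, -0.219, 0.976, 0.0]
contact_force: [0.0, -0.2, 0.0]
width: 0.0605
```

Request:
arm_command:
  steps:
    - [[0,0,0],[0,0,0],255]
    - [[0,0,0],[0,0,0],255]
    - [[0,0,0],[0,0,0],255]
    - [[0,0,0],[0,0,4],255]
    - [[0,0,0],[0,0,6],255]
    - [[0,0,0],[0,0,0],255]
  newtons: 50

```text
clock: 24.68
position: [0.6881, 0.0224, 0.007]
ee_rot: [0.0, -0.219, 0.976, -0.0]
contact_force: [0.2, -0.7, -1.6]
width: 0.0546
```

```bash
python3 look.py pics/g3.png; python3 - <<'E'
from h import *
im=cv2.imread("pics/top0.png")
cv2.imwrite("pics/pan.png",cv2.resize(cv2.convertScaleAbs(im[245:335,330:420],alpha=2),None,fx=6.5,fy=6.5,interpolation=cv2.INTER_CUBIC))
E
```

```text
24.675 [0.6881 0.0224 0.007 ] 0.05463072934249925 [ 0.22 -0.66 -1.56]
```

View pics/g3.png

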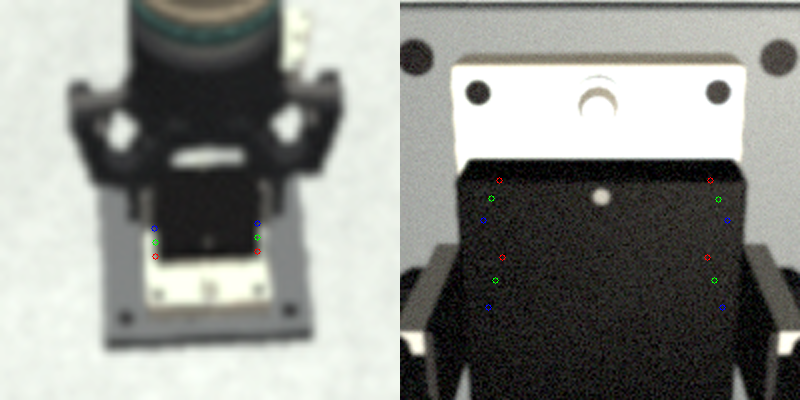

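View pics/pan.png

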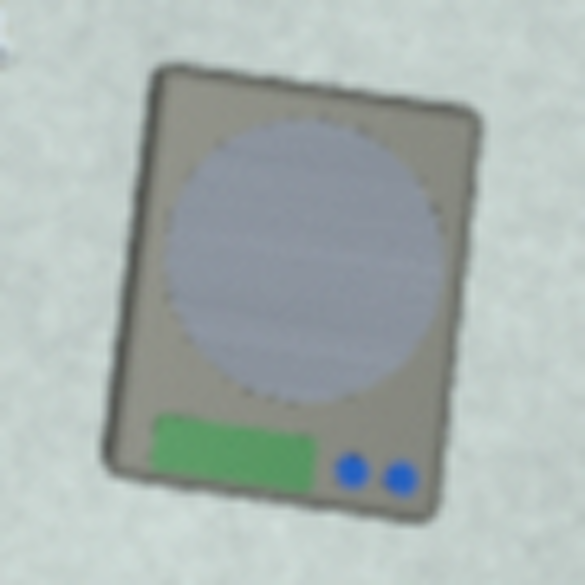

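```bash
python3 - <<'E'
from h import *
p=imaging.camera_params("top")
print(onz(p,[[376.7,284.8]],.043)*1000)
print(onz(p,[[330+x/6.5-.4,245+y/6.5-.4] for x,y in [[167,261],[445,261],[306,120],[306,403]]],.043)*1000)
E
```

```text
[[ 450.3842072  -152.14739344   43.        ]]
[[ 449.64957196 -100.55509541   43.        ]
 [ 451.34230006 -203.57506949   43.        ]
 [ 502.25566075 -152.46697906   43.        ]
 [ 399.17778702 -151.71538329   43.        ]]
```

Request:
arm_command:
  steps:
    - [[0,0,0],[0,0,40],255]
    - [[0,0,0],[0,0,45],255]
    - [[0,0,-0.03],[-17,-12,15],255]
    - [[0,0,-0.05],[-36,-26,0],255]
    - [[0,0,-0.05],[-40,-30,0],255]
    - [[0,0,-0.05],[-40,-30,0],255]
    - [[0,0,-0.05],[-40,-30,0],255]
    - [[0,0,-0.05],[-36,-26,0],255]
    - [[0,0,-0.02],[-19,-14,0],255]
    - [[0,0,0],[-10,-7,0],255]
    - [[0,0,0],[0,0,0],255]
    - [[0,0,0],[0,0,0],255]

```text
clock: 26.28
position: [0.4502, -0.1522, 0.1063]
ee_rot: [0.0, -0.071, 0.997, 0.0]
contact_force: [0.1, 0.8, -1.9]
width: 0.0546
```

```bash
python3 full.py pics/b1.png pan .043
```

```text
26.275 [ 0.4502 -0.1522  0.1063] 0.054639029336659324 [ 0.14  0.8  -1.88]
pan 0.97 [219.6, 48.3, 220.3, 203.9] ((433.7, -151.8), (117.7, 145.9), 82.5)
```

View pics/b1.png

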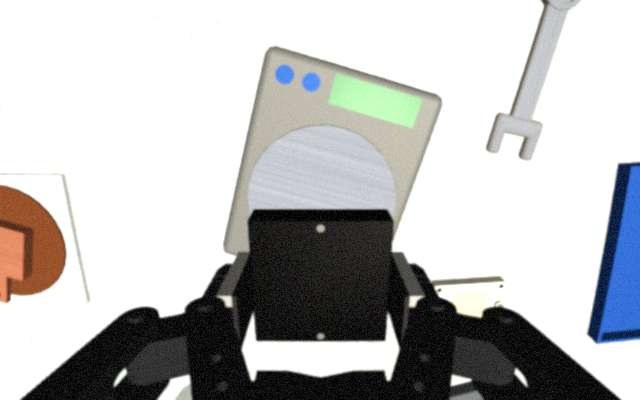

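```bash
python3 - <<'E'
from h import *
im=cv2.imread("pics/b1.png"); p=imaging.camera_params("wrist")
print(onz(p,[[248,190],[396,192],[320,125]],.043)*1000)
# fit circle r=52 to contour points
P=onz(p,[[248,190],[250,175],[262,155],[285,134],[320,125],[355,134],[380,155],[393,175],[396,192]],.043)[:,:2]*1000
from scipy.optimize import least_squares
r=least_squares(lambda c:np.hypot(*(P-c).T)-52,[450,-152]);print(r.x,r.fun.round(1))
E
```

```text
[[ 449.28036278 -203.76886688   43.        ]
 [ 436.15538045 -102.62848129   43.        ]
 [ 398.66028191 -160.95008343   43.        ]]
[ 450.56576642 -152.51774675] [-0.7  0.2 -0.4  0.5  0.6 -0.3 -0.9  0.3 -0.1]
```

Request:
arm_command:
  steps:
    - [[0,0,0],[0,0,-25],255]
    - [[0,0,0],[0,0,-35],255]
    - [[0,0,0],[0,0,-25],255]
    - [[0,0,0],[0,0,-9],255]
    - [[0,0,0],[0,0,-2],255]
    - [[0,0,0],[0,0,0],255]
    - [[0,0,0],[0,0,0],255]

```text
clock: 27.25
position: [0.4505, -0.1529, 0.0113]
ee_rot: [0.001, -0.071, 0.997, -0.0]
contact_force: [0.5, 0.5, -1.3]
width: 0.0547
```

Request:
arm_command:
  steps:
    - [[0,0,0],[0,0,-1],255]
    - [[0,0,0],[0,0,-0.5],255]
    - [[0,0,0],[0,0,0],255]

```text
clock: 27.62
position: [0.45, -0.1527, 0.0097]
ee_rot: [0.0, -0.071, 0.998, -0.0]
contact_force: [-1.3, 0.4, 5.4]
width: 0.0543
```

```bash
python3 look.py pics/b2.png
```

```text
27.625 [ 0.45   -0.1527  0.0097] 0.05428868390281471 [-1.27  0.37  5.43]
```

View pics/b2.png

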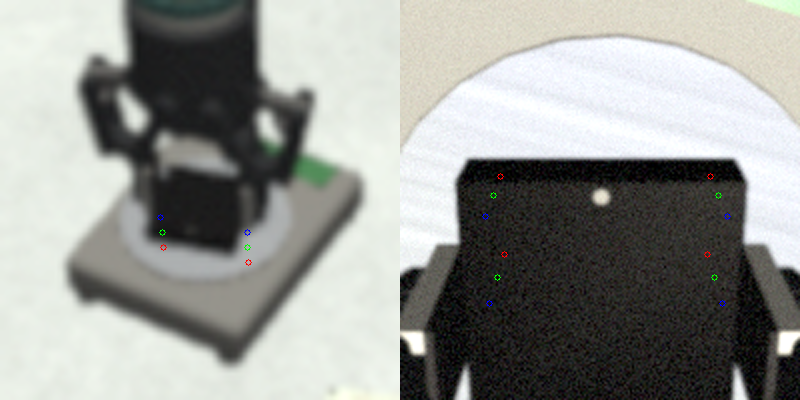

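Contact on the pan at the expected height; release and lift.

Request:
arm_command:
  steps:
    - [[0,0,0],[0,0,0.5],60]
    - [[0,0,0],[0,0,0],60]
    - [[0,0,0],[0,0,0],60]
    - [[0,0,0],[0,0,20],40]
    - [[0,0,0],[0,0,40],30]
    - [[0,0,0],[0,0,40],30]
    - [[0,0,0],[0,0,10],30]
    - [[0,0,0],[0,0,0],30]
    - [[0,0,0],[0,0,0],30]

```text
clock: 28.85
position: [0.4486, -0.152, 0.1179]
ee_rot: [-0.001, -0.071, 0.998, 0.001]
contact_force: [-0.3, 0.4, 0.2]
width: 0.0755
```

```bash
python3 full.py pics/b3.png graphite_mid .057
```

```text
28.85 [ 0.4486 -0.152   0.1179] 0.07553625420839045 [-0.32  0.37  0.23]
graphite_mid 0.68 [276.1, 159.9, 84.9, 83.6] ((449.5, -153.9), (59.9, 57.1), 8.1)
```

View pics/b3.png

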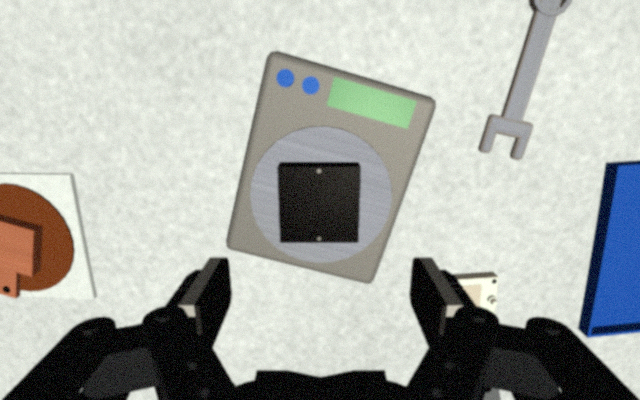

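Request:
arm_command:
  steps:
    - [[0,0,0.03],[17,13,0],30]
    - [[0,0,0.06],[36,26,0],30]
    - [[0,0,0.06],[40,29,0],30]
    - [[0,0,0.06],[40,29,0],30]
    - [[0,0,0.06],[40,29,0],30]
    - [[0,0,0.04],[36,26,0],30]
    - [[0,0,0],[19,14,-10],30]
    - [[0,0,0],[10,7,-10],30]
    - [[0,0,0],[0,0,0],30]
    - [[0,0,0],[0,0,0],30]

```text
clock: 30.2
position: [0.6866, 0.0195, 0.0993]
ee_rot: [-0.001, -0.223, 0.975, -0.0]
contact_force: [-0.2, -0.3, -0.1]
width: 0.0753
```

```bash
python3 full.py pics/f1.png frame_mid .030; python3 - <<'E'
import cv2
im=cv2.imread("pics/f1.png")
cv2.imwrite("pics/f1b.png",cv2.resize(im[100:300,230:410],None,fx=4,fy=3,interpolation=cv2.INTER_CUBIC))
E
```

```text
30.2 [0.6866 0.0195 0.0993] 0.07527552045926746 [-0.24 -0.26 -0.06]
frame_mid 0.95 [329.7, 0.0, 94.8, 26.1] ((563.0, -3.4), (15.1, 58.2), 26.3)
frame_mid 0.68 [277.1, 140.8, 95.8, 117.5] ((688.3, 20.8), (92.5, 64.3), 25.8)
frame_mid 0.68 [0.0, 193.4, 180.4, 147.6] ((833.8, -122.1), (86.2, 148.7), 66.5)
```

View pics/f1b.png

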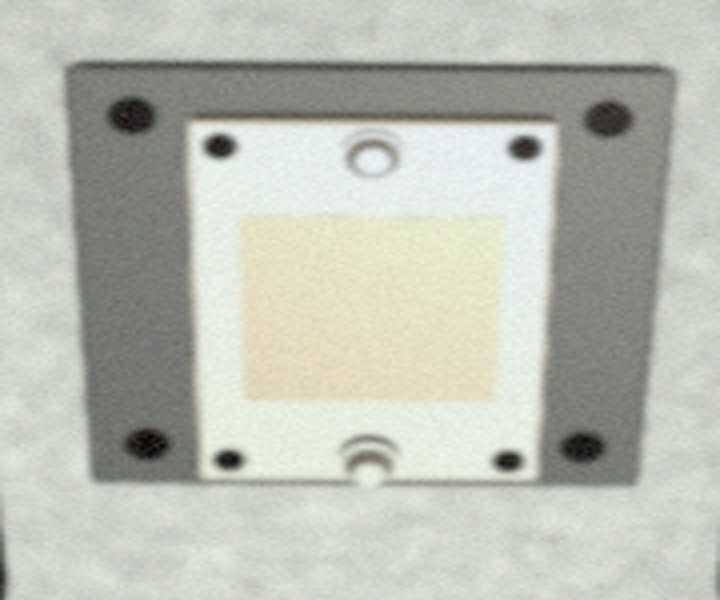

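Request:
arm_command:
  steps:
    - [[0,0,0],[0.5,0.5,-30],30]
    - [[0,0,0],[0,0,-40],30]
    - [[0,0,0],[0,0,-30],30]
    - [[0,0,0],[0,0,-13],40]
    - [[0,0,0],[0,0,-5],48]
    - [[0,0,0],[0,0,0],48]
    - [[0,0,0],[0,0,0],48]

```text
clock: 31.18
position: [0.6893, 0.0209, -0.0171]
ee_rot: [0.001, -0.224, 0.975, -0.0]
contact_force: [0.9, 0.0, -0.3]
width: 0.0694
```

```bash
python3 look.py pics/f2.png
```

```text
31.175 [ 0.6893  0.0209 -0.0171] 0.06938396544697784 [ 0.88  0.02 -0.31]
```

View pics/f2.png

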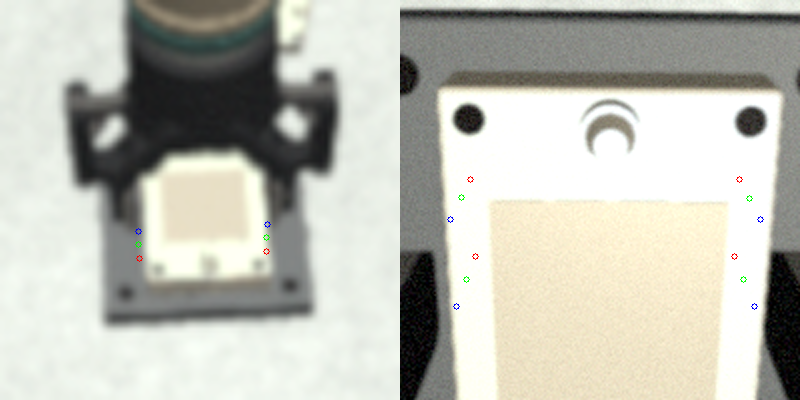

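Request:
arm_command:
  steps:
    - [[0,0,0],[0,0,-2],48]
    - [[0,0,0],[0,0,-1],48]
    - [[0,0,0],[0,0,0],48]

```text
clock: 31.65
position: [0.6881, 0.021, -0.0217]
ee_rot: [-0.0, -0.224, 0.975, 0.0]
contact_force: [-0.8, -0.7, -0.2]
width: 0.0693
```

Request:
arm_command:
  steps:
    - [[0,0,0],[0,0,0],255]
    - [[0,0,0],[0,0,0],255]
    - [[0,0,0],[0,0,0],255]
    - [[0,0,0],[0,0,4],255]
    - [[0,0,0],[0,0,6],255]
    - [[0,0,0],[0,0,0],255]
  newtons: 50

```text
clock: 32.4
position: [0.6886, 0.0209, -0.0111]
ee_rot: [0.0, -0.224, 0.975, -0.0]
contact_force: [-0.9, 0.6, -1.5]
width: 0.0623
```

```bash
python3 look.py pics/f3.png
```

```text
32.4 [ 0.6886  0.0209 -0.0111] 0.06233778968960443 [-0.95  0.64 -1.51]
```

View pics/f3.png

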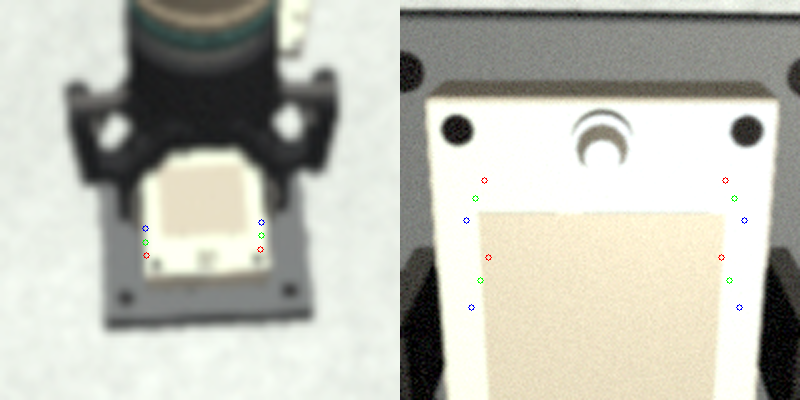

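Request:
arm_command:
  steps:
    - [[0,0,0],[0,0,40],255]
    - [[0,0,0],[0,0,45],255]
    - [[0,0,-0.025],[-17,11,16],255]
    - [[0,0,-0.045],[-36,24,0],255]
    - [[0,0,-0.045],[-38,26,0],255]
    - [[0,0,-0.045],[-38,26,0],255]
    - [[0,0,-0.045],[-38,26,0],255]
    - [[0,0,-0.04],[-34,24,0],255]
    - [[0,0,0],[-16,11,0],255]
    - [[0,0,0],[-8,5,0],255]
    - [[0,0,0],[0,0,0],255]
    - [[0,0,0],[0,0,0],255]

```text
clock: 34.0
position: [0.4646, 0.1735, 0.0895]
ee_rot: [0.001, -0.103, 0.995, -0.0]
contact_force: [-0.1, 0.2, -1.4]
width: 0.0625
```

```bash
python3 full.py pics/r1.png rinse_spot .014
```

```text
34.0 [0.4646 0.1735 0.0895] 0.062462667606636 [-0.08  0.17 -1.39]
rinse_spot 0.76 [213.2, 72.7, 213.6, 180.9] ((444.7, 167.9), (131.1, 140.2), 12.0)
```

View pics/r1.png

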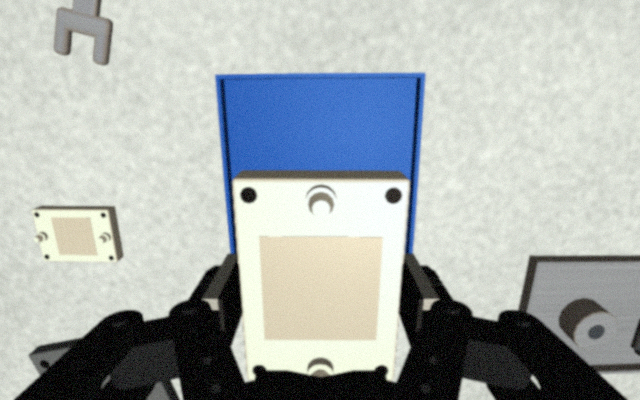

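```bash
python3 - <<'E'
from h import *
p=imaging.camera_params("wrist")
X=onz(p,[[217,74],[425,73]],.014)[:,:2]*1000; d=X[1]-X[0];L=np.hypot(*d);d/=L;n=np.array([d[1],-d[0]])
print(X,L,np.degrees(np.arctan2(d[1],d[0])),X.mean(0)+84*n); print(telemetry.get_state()['position'])
E
```

```text
[[395.26134355  87.72359641]
 [366.4283158  222.67999336]] 138.0020745028626 102.05976285887668 [462.99096686 172.75206969]
[0.46432687 0.17346273 0.08937145]
```

Request:
arm_command:
  steps:
    - [[0,0,0],[0,0,-30],255]
    - [[0,0,0],[0,0,-40],255]
    - [[0,0,0],[0,0,-30],255]
    - [[0,0,0],[0,0,-12],255]
    - [[0,0,0],[0,0,-5],255]
    - [[0,0,0],[0,0,0],255]
    - [[0,0,0],[0,0,0],255]

```text
clock: 34.98
position: [0.4642, 0.1742, -0.0266]
ee_rot: [0.001, -0.103, 0.995, 0.0]
contact_force: [0.7, 0.3, 0.4]
width: 0.0624
```

```bash
python3 look.py pics/r2.png
```

```text
34.975 [ 0.4642  0.1742 -0.0266] 0.062390571814027684 [0.65 0.35 0.36]
```

View pics/r2.png

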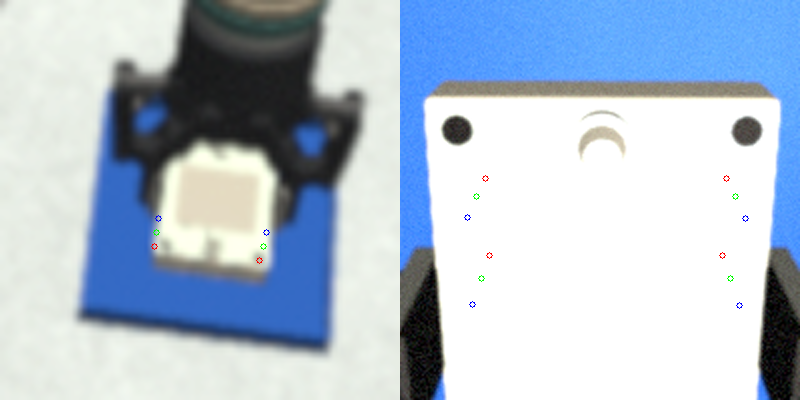

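Request:
arm_command:
  steps:
    - [[0,0,0],[0,0,-2],255]
    - [[0,0,0],[0,0,-1],255]
    - [[0,0,0],[0,0,0],255]

```text
clock: 35.45
position: [0.4631, 0.174, -0.0307]
ee_rot: [-0.0, -0.103, 0.995, 0.0]
contact_force: [0.3, -1.4, -2.2]
width: 0.0627
```

Request:
arm_command:
  steps:
    - [[0,0,0],[0,0,-1],255]
    - [[0,0,0],[0,0,-1],255]
    - [[0,0,0],[0,0,0],255]

```text
clock: 35.83
position: [0.4632, 0.174, -0.0323]
ee_rot: [0.0, -0.103, 0.995, 0.0]
contact_force: [-1.3, 0.3, 2.5]
width: 0.0626
```

Request:
arm_command:
  steps:
    - [[0,0,0],[0,0,0.3],35]
    - [[0,0,0],[0,0,0],35]
    - [[0,0,0],[0,0,0],35]
    - [[0,0,0],[0,0,20],35]
    - [[0,0,0],[0,0,40],35]
    - [[0,0,0],[0,0,50],35]
    - [[0,0,0],[0,0,50],35]
    - [[0,0,0],[0,0,40],35]
    - [[0,0,0],[0,0,0],35]
    - [[0,0,0],[0,0,0],35]
    - [[0,0,0],[0,0,0],35]

```text
clock: 37.2
position: [0.462, 0.1737, 0.1661]
ee_rot: [-0.002, -0.103, 0.995, -0.0]
contact_force: [0.5, 0.4, 0.5]
width: 0.0735
```

```bash
python3 full.py pics/r3.png frame_mid .019; python3 - <<'E'
from h import *
for cam in ["scene","top"]: cv2.imwrite(f"pics/{cam}9.png",cv2.convertScaleAbs(imaging.get_image(cam),alpha=1.6))
E
```

```text
37.2 [0.462  0.1737 0.1661] 0.07347647503512618 [0.52 0.42 0.51]
frame_mid 0.86 [284.0, 127.1, 70.8, 95.3] ((463.2, 172.8), (92.3, 65.3), 11.6)
frame_mid 0.62 [92.2, 183.3, 67.8, 47.9] ((531.5, -4.1), (46.3, 66.2), 11.7)
```

View pics/r3.png

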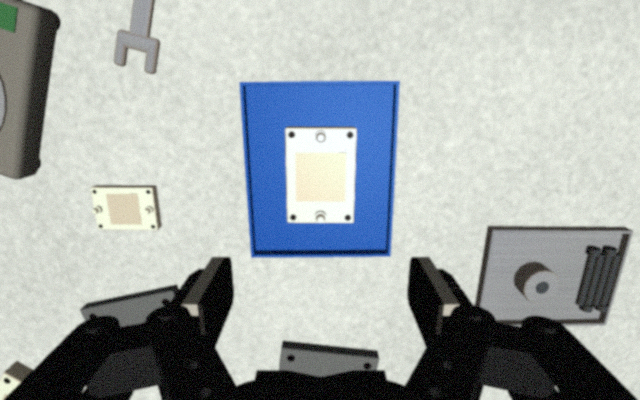

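View pics/scene9.png

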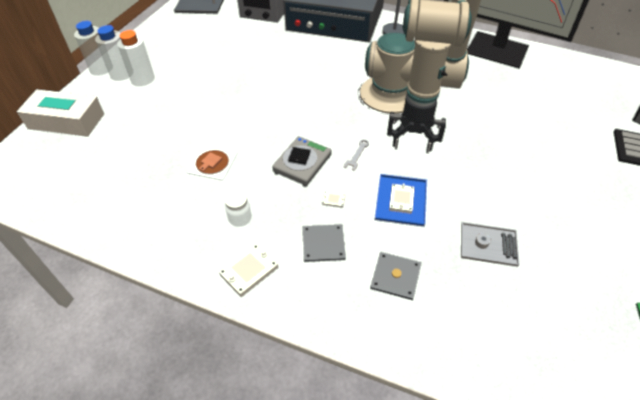

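View pics/top9.png

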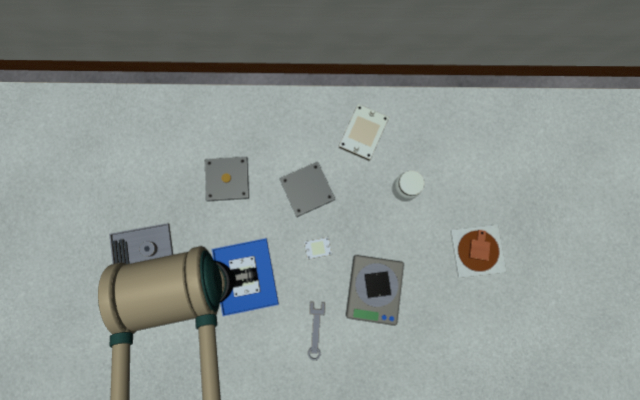

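All four pieces are in their places: frame at (463.2, 172.8) mm, 0.5 mm from the tray centre. The jar and end plate haven't moved, and the gripper is clear, so I'm handing in.

```bash
python3 - <<'E'
from rig import manip
print(manip.sign_off())
E
```

```text
the job is handed in; nothing more can be done
None
```

I took the stack apart from the top down, set each piece down on contact, and handed the job in at about 37 s of the 138 s allowed. No verdict was reported.

| Piece | Place | Distance from the middle in the last pictures |
|---|---|---|
| Steel pressure block | clear part of the bolt tray | about 3 mm |
| Copper collector | polishing pad | about 2 mm |
| Graphite plate | balance pan | about 2 mm |
| White flow frame (measured 92 x 65 mm, so the middle-sized one) | rinse tray | about 1 mm |

- **Final views:** All three cameras show the pieces flat and the gripper well clear. By eye, the jar and the loose end plate are where they started.
- **Disagreement with the description:** In the pictures the fingertips sat about 35 mm behind the reported TCP (up to about 45 mm fully open), not at the TCP as described. A light touch on the graphite plate and the set-down heights agreed with the pictures, so I worked from those. This meant TCP heights down to about -32 mm on the low placings.
- **Finger opening:** While gripping, the reported opening read about 1.5 to 2 mm less than the known sizes.
- **Weaker measurement:** The block's final position comes from a picture taken while the arm was still settling, so I could only compare it with the tray in the same picture.

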